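# Bring in the parcels from the foyer roller lane

### The job

Slide the tray along its rail up against its loading stop, then take in the queued parcels from the front one back: roll each along the rollers until it rests against the end stop, and only there lift it off and stack it squarely in one aligned pile on the middle of the tray, long sides along the rail. When every parcel is on the pile, slide the loaded tray fully home, leaving the things around in their places.

Things in the scene. Friction and masses are not known exactly. Their poses are not given: they have to be found in the camera images.
- lane: fixed roller lane, 84 mm wide (x), 580 mm long (y), in the near or the far row. Fifteen free rollers 36 mm apart, tops 55 mm above the slab, carry parcels along y; one parcel needs about 1 N to roll and stops within some cm when let go. Side guides, 68 mm apart inside, rise 8 mm above the roller tops, as does a bar across the infeed (-y) end. Origin on the slab under its centre
- lane_stop (a point): middle of the inner face of the lane's end stop at roller-top height, 265 mm along the lane's +y from its origin, axes as the lane's. The stop rises 20 mm above the roller tops. A parcel against it has its centre 55 mm before this point
- rail: fixed rail of the tray carriage, along its y, in the other row (about 180 mm away), parallel to the lane within 0.15 rad; origin on the slab. The rail with its stops reaches from 252 mm to -y to 192 mm to +y of it
- tray (a joint): tray carriage on the rail, m: 0 = fully home (the -y end of the rail), 0.16 = against the loading stop (the +y end, on the same side as the lane's end stop). Needs about 2 N to move, stays where it is left
- tray_mid (a point): middle of the place for the pile on the tray's flat wooden deck, at the deck's top face (35 mm above the slab), axes as the rail's. Parcels lie here with their long side along y. The deck is 120 mm wide (x), from 150 mm to -y to 80 mm to +y. Four L-shaped corner lips, 20 mm high, stand around the pile, 13 mm clear of a centred parcel; along its long sides they leave the middle 80 mm open for fingers
- tray_handle (a point): top of the tray's black upright handle, 128 mm to -y of tray_mid, a block 16 mm thick in x, 34 mm long in y, rising 72 mm above the deck
- parcelA: cardboard parcel, 62 mm (its x) by 110 mm (its y) by 40 mm high, about 0.25 kg, rigid; origin at its centre; either large face may be up. Front one (nearest the end stop) of the queue standing lengthways on the roller lane; always there
- parcelB: cardboard parcel, 62 mm (its x) by 110 mm (its y) by 40 mm high, about 0.25 kg, rigid; origin at its centre; either large face may be up. Middle one of the queue standing lengthways on the roller lane; None if absent
- parcelC: cardboard parcel, 62 mm (its x) by 110 mm (its y) by 40 mm high, about 0.25 kg, rigid; origin at its centre; either large face may be up. Rear one of the queue standing lengthways on the roller lane; None if absent
- bowl: bystander: round teak key bowl, 150 mm across, 55 mm high; origin under its centre
- carabiner: bystander: steel carabiner lying flat, 94 by 54 by 10 mm; origin under its centre
- remote: bystander: white plastic garage remote with a press button, 38 by 72 by 16 mm; origin under its centre
- case0: bystander: aluminium sunglasses case, 66 by 160 by 38 mm; origin under its centre
- case1: bystander: second aluminium sunglasses case, same size
- vase: bystander: white ceramic vase, 116 mm across, 170 mm high; origin under its centre

How it is judged:
By the outcome, as a careful person would: the job done as asked, in the order asked, and still so for the second after the job is handed in, with the robot touching nothing.
Of parcelB, parcelC only 1 to 2 are there at a start; the rules pass over those that are not, and their reading is None.
At some moment in a run one of parcelA may be knocked a few centimetres aside while the robot is not near it.
Once in a run the grip may slacken for a moment while it holds something.
It also fails if it takes over 208 s, if anything falls off the work surface, if the arm or the gripper's body presses on something with over 40 N, if the wrist force passes 120 N, or if a joint passes its speed limit or range.

### The arm

A 6-joint arm with a two-finger parallel gripper is mounted at the origin on the work surface. World frame = base frame: x ahead of the robot, y to its left, z up, the work surface at z = 0. Lengths are in m, angles in rad, forces in N, time in s.
With the tool pointing down it reaches from about 0.35 to 0.775 m from the base axis. Payload 7.3 kg.
Tool frame: the origin (TCP) lies on the centre line of the jaws, within the pads' length; the fingertips stand 11 mm ahead of it and the grasp point (between the pads) lies 8 mm behind it; z points along the fingers, y is the direction in which the jaws open and shut (so a half turn about z gives the same grasp; the last joint's range is limited). The gripper opens to 92 mm and grips with 3 to 60 N. Pads are 19 mm wide; open, the fingers measure 130 mm over their backs; the gripper's body (75 mm by 190 mm) begins 47 mm behind the grasp point.
Start: joints at [-1.34, 0.342, 1.524, -0, 1.275, -0.146], TCP at [0.193, -0.488, 0.238] pointing down, gripper open.
Joint ranges: [-2.53, 2.53], [-0.77, 2.02], [0.04, 2.7], [-1, 4.14], [0.28, 2.66], [-3.11, 3.11]. Speed limits (rad/s): [2.57, 2.57, 3.14, 3.14, 3.14, 3.14].

### API

Orientations are given as a unit quaternion [w, x, y, z].
In Python, from rig import manip, camera, camera_params, hand_in, nets gives the robot as it stands. The module is installed in compiled form; this text tells all that it offers.
- The arm moves only by the tool apply_moves, never from a script. Its arguments are lists of equal length, an entry for each row: "claw": the opening in per cent of the stroke, from 0 (shut) to 100 (fully open); "slide": the shift along the tool's x, y, z in cm, a list of three; "yaw": the turn about the tool's z in degrees. A call has 1 to 10 rows; each row is the pose to reach, as a shift and turn from the pose commanded when the call began, along the tool's axes at that moment; what a row does not reach only later rows make up. A row lasts 1/8 s, in which the tool goes at most 62.5 mm and 10.7 degrees, less where a joint would pass 70% of its speed; a pose out of reach is approached as far as the arm can. A call with a gripper value outside its range is refused whole. The fingers move at their own pace and stop on an object; "newtons" is the grip in N (left out, the last holds). Time passes only in rows, so rows that repeat a pose let the fingers close. It gives the time, the measured TCP pose, the force and the opening at its end, in the units of the state.
- manip.state(): the state, without advancing time (a new reading comes with each control period).
- camera(name): name is "side" or "top"; returns (picture, depth): 420x560x3 uint8, red, green, blue; 420x560 float32, m along the optical axis (not along the pixel's ray), 0 where there is no reading.
- camera_params(name): a dict with "K" (3x3 intrinsics, pixels), "k1" (the pictures are not rectified: a ray, as slopes to the right and down, at radius r is drawn at 1 + k1 r^2 times it, then the intrinsics apply), "origin" and "attitude" of the camera in the world. Camera axes: x right, y up, looking along -z (the intrinsics and any distortion apply to the point x, -y, -z); pixel columns grow to the right and rows downward; lengths in m; the calibration is good to about 2 mm. A picture is of the moment at which its call begins. camera_params takes no time and is no camera call.
- hand_in(): hands the job in, once; it reports no verdict.
Trained networks look in the newest picture that a camera, given by its name, has taken for a name from the list of things; names that differ only in an ending like _2 or _b are one class to them, and where a whole thing is asked for, a point or a joint stands for the part that bears it (a point fixed in the world has none). Each returns a list of dicts, best first, with "p" (0 to 1); they miss things now and then, are a little off and sometimes report something else, mostly with a low value. They report only what shows in the picture. A call takes as long as a camera call.
- nets.recognise(camera, label): "pixel" ([row, column] in pixels, amid what is visible of it).
- nets.cut_out(camera, label): "mask" (420x560 bool, what is visible of it) and "pixel" ([row, column] in pixels, amid what is visible of it).
- nets.spot_point(camera, label): "pixel" ([row, column] in pixels: a listed point, or the origin of a listed thing).
The state is a dict: "time": time; "joint_pos": joint angles; "qd": joint speeds; "effort": joint torques, N m; "tool_pos": TCP position; "ee_rot": TCP orientation; "contact_force": force on the tool from outside, world axes, zero at the start; "wrist_torque": the same for the moment, N m; "grip_width": finger opening in m.
Only numpy, scipy, OpenCV 4.12 (cv2) and the standard library are available. Lean on these libraries where they do the work, as an engineer would, in place of code of your own. Each camera call takes 0.05 s, during which the arm holds its last target.

## Working session

There is one attempt and no reset: what is moved stays moved. The work goes in short steps, Python scripts to look and compute and a tool call to move; the robot and the scene stay as the last step left them, time stands still between calls to the robot, and variables do not carry over. Pictures are saved under pics/ and viewed, and the job is handed in when it is done.

Besides the shell and the picture viewer there is one more tool, called after "Request:" by a JSON object that holds its "op" and its "data", one argument or row to a line. apply_moves: Moves the arm, as the interface text tells. Its arguments: {"type":"object","properties":{"claw":{"type":"array"},"slide":{"type":"array"},"yaw":{"type":"array"},"newtons":{"type":"number"}},"required":["claw","slide","yaw"]}

```bash
mkdir -p pics; cat > h.py <<'E'
import numpy as np, cv2
from rig import manip, camera, camera_params, hand_in, nets
from scipy.spatial.transform import Rotation as R
def rot(q): return R.from_quat([q[1],q[2],q[3],q[0]]).as_matrix()
def att(P):
    a=np.array(P['attitude'],float)
    return a if a.shape==(3,3) else rot(a)
def snap(n,f=None):
    im,d=camera(n)
    if f: cv2.imwrite('pics/'+f,im[:,:,::-1])
    return im,d
def rays(n,uv):
    P=camera_params(n);K=np.array(P['K']);uv=np.atleast_2d(uv).astype(float)
    xd=(uv[:,0]-K[0,2])/K[0,0];yd=(uv[:,1]-K[1,2])/K[1,1]
    x,y=xd.copy(),yd.copy()
    for _ in range(20):
        s=1+P['k1']*(x*x+y*y);x,y=xd/s,yd/s
    return P,np.c_[x,-y,-np.ones_like(x)]
def pts(n,uv,depth):
    P,r=rays(n,uv);return np.array(P['origin'])+(r*np.asarray(depth)[:,None])@att(P).T
def onz(n,rc,z):
    P,r=rays(n,[[rc[1],rc[0]]]);w=(r@att(P).T)[0];o=np.array(P['origin']);return o+w*(z-o[2])/w[2]
def cloud(n,d):
    v,u=np.mgrid[0:d.shape[0],0:d.shape[1]]
    p=pts(n,np.c_[u.ravel(),v.ravel()],d.ravel());p[d.ravel()==0]=np.nan
    return p.reshape(d.shape+(3,))
def proj(n,p):
    P=camera_params(n);K=np.array(P['K']);c=(np.atleast_2d(p)-np.array(P['origin']))@att(P)
    x=c[:,0]/-c[:,2];y=-c[:,1]/-c[:,2];s=1+P['k1']*(x*x+y*y)
    return np.c_[K[0,0]*x*s+K[0,2],K[1,1]*y*s+K[1,2]]
E
python3 - <<'E'
from h import *
for n in('side','top'):
    snap(n,n+'0.png');print(n,camera_params(n))
print(manip.state())
E
```

```text
side {'K': array([[512.85163108,   0.        , 281.09239071],
       [  0.        , 512.85163108, 208.11752029],
       [  0.        ,   0.        ,   1.        ]]), 'k1': -0.14995561539980753, 'origin': array([-0.07834107,  0.84883711,  1.14628068]), 'attitude': array([-0.3204081 , -0.12928892,  0.37302591,  0.86108925])}
top {'K': array([[495.69518339,   0.        , 271.58744706],
       [  0.        , 495.69518339, 209.22539025],
       [  0.        ,   0.        ,   1.        ]]), 'k1': -0.07681215250320698, 'origin': array([ 0.37970213, -0.01000367,  1.30211259]), 'attitude': array([-0.67610524, -0.06815721,  0.07759431,  0.72953096])}
{'time': 0.1, 'joint_pos': array([-1.34001387e+00,  3.42650385e-01,  1.52489445e+00,  3.60339559e-06,
        1.27539189e+00, -1.46012243e-01]), 'qd': array([-0.00041706, -0.00267165, -0.00092757, -0.00064583, -0.00016868,
       -0.00050154]), 'effort': array([ 1.14159568e-03, -4.32005417e+01, -2.44694513e+01,  7.19239796e-02,
        5.25765354e-02, -3.67319103e-05]), 'tool_pos': array([ 0.19310813, -0.48783628,  0.23712527]), 'ee_rot': array([-6.71502306e-04,  9.82305525e-01,  1.87284285e-01, -2.67539003e-05]), 'contact_force': array([-0.62423285,  0.78242394, -0.15465034]), 'wrist_torque': array([-0.01023728,  0.03728019,  0.06722341]), 'grip_width': 0.09173092887763479}
```

View pics/top0.png

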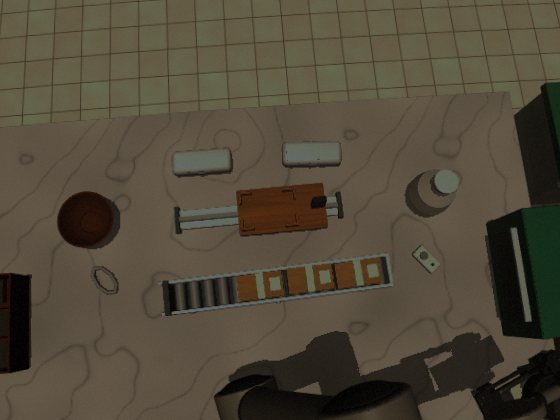

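View pics/side0.png

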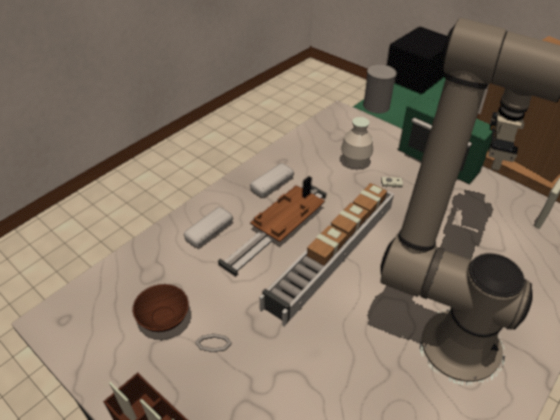

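The top view shows the lane at cols 165–392, row ~285. Three parcels stand on it at cols ~235–388. The tray is at (283,208) with its black handle at (318,202). The two cases lie behind the rail, and the vase, bowl and carabiner are around it. Next I'll measure with depth.

```bash
cat > meas.py <<'E'
from h import *
def rect(p):
    r=cv2.minAreaRect((p[:,:2]*1000).astype(np.float32));c,(w,h),a=r
    b=cv2.boxPoints(r);e=b[1]-b[0];f=b[2]-b[1]
    l=e if np.hypot(*e)>np.hypot(*f) else f
    return np.array(c)/1000,sorted([w,h]),np.arctan2(-l[0]*np.sign(l[1]),abs(l[1]))
E
python3 - <<'E'
from meas import *
im,d=snap('top');C=cloud('top',d)
for l in ['lane','rail','tray','tray_handle','parcelA','parcelB','parcelC','bowl','carabiner','remote','case0','vase']:
    for o in nets.cut_out('top',l)[:3]:
        m=o['mask']&(d>0);p=C[m]
        if len(p)<10: print(l,o['p'],o['pixel'],len(p));continue
        zt=np.percentile(p[:,2],90);q=p[p[:,2]>zt-.012]
        c,s,a=rect(q);print(l,round(o['p'],2),np.round(o['pixel']),len(p),'z',np.round(np.percentile(p[:,2],[5,50,95]),3),'c',c.round(4),np.round(s),'yaw',round(a,3))
for l in ['lane','lane_stop','rail','tray_mid','tray_handle','parcelA','parcelB','parcelC']:
  for o in nets.spot_point('top',l)[:3]:
    z={'lane':0,'rail':0,'lane_stop':.055,'tray_mid':.035,'tray_handle':.107}.get(l,.075)
    print(l,round(o['p'],2),np.round(o['pixel'],1),onz('top',o['pixel'],z).round(4))
E
```

```text
lane 0.78 [290. 224.] 4389 z [0.005 0.055 0.074] c [ 0.4501 -0.0345] [ 86. 580.] yaw 0.052
lane 0.58 [276. 310.] 1245 z [0.058 0.095 0.099] c [ 0.4535 -0.1144] [ 63. 109.] yaw 0.053
rail 0.58 [215. 273.] 5556 z [0.01  0.034 0.054] c [ 0.6428 -0.0032] [121. 428.] yaw 0.022
tray 0.69 [211. 283.] 4050 z [0.031 0.036 0.057] c [ 0.6438 -0.0626] [120. 230.] yaw 0.018
tray_handle 0.86 [211. 280.] 3974 z [0.031 0.036 0.057] c [ 0.6437 -0.0624] [120. 229.] yaw 0.018
parcelA 0.96 [288. 262.] 1163 z [0.091 0.095 0.099] c [0.446  0.0071] [ 62. 110.] yaw 0.046
parcelB 0.97 [277. 309.] 1141 z [0.091 0.095 0.099] c [ 0.4538 -0.115 ] [ 62. 110.] yaw 0.043
parcelC 0.62 [280. 310.] 1143 z [0.091 0.095 0.099] c [ 0.4536 -0.1146] [ 63. 110.] yaw 0.068
bowl 0.94 [219.  84.] 2427 z [0.006 0.027 0.056] c [0.6521 0.4457] [145. 146.] yaw -0.381
bowl 0.27 [209. 281.] 4081 z [0.031 0.036 0.057] c [ 0.6439 -0.0628] [121. 230.] yaw 0.023
carabiner 0.53 [286. 105.] 377 z [-0.001  0.007  0.013] c [0.4933 0.4117] [58. 88.] yaw -0.632
remote 0.83 [262. 421.] 413 z [0.009 0.017 0.022] c [ 0.4864 -0.4332] [40. 74.] yaw -0.841
remote 0.46 [218.  85.] 2431 z [0.006 0.027 0.056] c [0.6519 0.4479] [144. 147.] yaw -0.012
case0 0.84 [162. 202.] 1485 z [0.021 0.037 0.042] c [0.7912 0.1405] [ 67. 158.] yaw -0.011
case0 0.73 [154. 310.] 1453 z [0.025 0.038 0.042] c [ 0.7909 -0.156 ] [ 67. 159.] yaw -0.037
vase 0.78 [192. 432.] 1743 z [0.059 0.116 0.173] c [ 0.6534 -0.4554] [56. 59.] yaw 1.257
lane 0.8 [281.9 277.7] [ 0.4573 -0.0391  0.    ]
rail 0.58 [215.1 245. ] [0.641  0.0342 0.    ]
tray_mid 0.72 [209.8 269.5] [ 0.6432 -0.0317  0.035 ]
tray_handle 0.92 [199.2 317.2] [ 0.6461 -0.1503  0.107 ]
parcelA 0.8 [288.5 261.8] [0.4397 0.0027 0.075 ]
parcelA 0.27 [272.8 354.7] [ 0.4602 -0.2291  0.075 ]
parcelB 0.59 [277.1 309. ] [ 0.4586 -0.1153  0.075 ]
parcelC 0.76 [273.2 356.5] [ 0.4589 -0.2335  0.075 ]
```

```bash
cat >> meas.py <<'E'
def frame(c,yaw,p):
    q=p[:,:2]-np.array(c)[:2];x=np.array([np.cos(yaw),np.sin(yaw)]);y=np.array([-x[1],x[0]])
    return np.c_[q@x,q@y,p[:,2]]
def sideyaw(p,c,yaw,sel):
    pass
E
python3 - <<'E'
from meas import *
D=[];
for i in range(3):
    im,d=snap('top');D.append(d)
d=np.median(D,0);np.save('d0.npy',d);C=cloud('top',d).reshape(-1,3);C=C[np.isfinite(C[:,0])]
# parcels
q=C[(C[:,2]>.088)&(C[:,2]<.103)]
f=frame((.45,-.0345),.052,q);k=(abs(f[:,0])<.05)&(abs(f[:,1])<.33);q=q[k];f=f[k]
h,e=np.histogram(f[:,1],np.arange(-.3,.3,.005));print([(round(a,3),int(n)) for a,n in zip(e,h)if n<60 and n>=0 and -.28<a<.12])
for lo,hi in((-.28,-.145),(-.145,-.02),(-.02,.12)):
    m=(f[:,1]>lo)&(f[:,1]<hi);c,s,a=rect(q[m]);print('parcel',c.round(4),np.round(s,1),round(a,3))
# lane by all points z>.045
f=frame((.45,-.0345),.052,C);k=(abs(f[:,0])<.06)&(abs(f[:,1])<.33)&(f[:,2]>.045)
c,s,a=rect(C[k]);print('lane',c,s,a)
k=(abs(f[:,0])<.06)&(abs(f[:,1])<.33)&(f[:,2]>.070)&(f[:,2]<.085)&(f[:,1]>.2);print('stop',np.percentile(f[k],[2,50,98],axis=0).round(4))
# rail
f=frame((.643,-.0032),.02,C);k=(abs(f[:,0])<.07)&(abs(f[:,1])<.28)&(f[:,2]>.006)
h=[( round(y,3),np.nanpercentile(f[k][(abs(f[k][:,1]-y)<.004)][:,2],[50,95]).round(3) if (abs(f[k][:,1]-y)<.004).sum()>5 else None) for y in np.arange(-.26,.27,.01)];print(h)
k=k&(f[:,2]>.03)&(f[:,2]<.04)&(f[:,1]<.09);print('deck',rect(C[k]))
k=(abs(f[:,0])<.07)&(abs(f[:,1])<.28)&(f[:,2]>.085);print('handle',rect(C[k]),k.sum())
E
```

```text
[(np.float64(-0.28), 0), (np.float64(-0.275), 0), (np.float64(-0.27), 0), (np.float64(-0.265), 0), (np.float64(-0.26), 2), (np.float64(-0.255), 44), (np.float64(-0.25), 51), (np.float64(-0.245), 50), (np.float64(-0.24), 50), (np.float64(-0.235), 48), (np.float64(-0.23), 52), (np.float64(-0.225), 53), (np.float64(-0.22), 49), (np.float64(-0.215), 52), (np.float64(-0.21), 49), (np.float64(-0.205), 52), (np.float64(-0.2), 52), (np.float64(-0.195), 51), (np.float64(-0.19), 52), (np.float64(-0.185), 47), (np.float64(-0.18), 51), (np.float64(-0.175), 54), (np.float64(-0.17), 52), (np.float64(-0.165), 49), (np.float64(-0.16), 52), (np.float64(-0.155), 53), (np.float64(-0.15), 47), (np.float64(-0.145), 19), (np.float64(-0.14), 7), (np.float64(-0.135), 49), (np.float64(-0.13), 52), (np.float64(-0.125), 54), (np.float64(-0.12), 47), (np.float64(-0.115), 52), (np.float64(-0.11), 51), (np.float64(-0.105), 51), (np.float64(-0.1), 56), (np.float64(-0.095), 53), (np.float64(-0.09), 53), (np.float64(-0.085), 52), (np.float64(-0.08), 54), (np.float64(-0.075), 56), (np.float64(-0.07), 53), (np.float64
[... 2887 characters left out ...]
4(0.14), array([0.014, 0.025])), (np.float64(0.15), array([0.013, 0.024])), (np.float64(0.16), array([0.013, 0.026])), (np.float64(0.17), array([0.013, 0.025])), (np.float64(0.18), array([0.013, 0.025])), (np.float64(0.19), array([0.014, 0.026])), (np.float64(0.2), array([0.013, 0.026])), (np.float64(0.21), array([0.016, 0.025])), (np.float64(0.22), array([0.022, 0.025])), (np.float64(0.23), None), (np.float64(0.24), None), (np.float64(0.25), None), (np.float64(0.26), None)]
deck (array([ 0.64430255, -0.06259692]), [121.23111724853516, 230.19871520996094], np.float32(0.02294998))
handle (array([ 0.64566956, -0.15530756]), [16.17196273803711, 33.678932189941406], np.float32(0.0104460865)) 113
```

```bash
cat > plan.py <<'E'
from h import *
import sys
# usage: plan.py x y z psi(rad: world angle of tool y, mod pi)
def plan(x,y,z,psi):
    s=manip.state();Rm=rot(s['ee_rot']);t=np.array(s['tool_pos'])
    d=Rm.T@(np.array([x,y,z])-t)
    cur=np.arctan2(Rm[1,1],Rm[0,1]);dp=(psi-cur+np.pi/2)%np.pi-np.pi/2
    print('t',round(s['time'],2),'tcp',t.round(4),'psi',round(cur,4),'F',np.round(s['contact_force'],1),'w',round(s['grip_width'],4),'q',np.round(s['joint_pos'],2))
    print('slide cm',(d*100).round(2),'yaw deg',round(-np.degrees(dp),2),'tilt',np.round(Rm[2,:],4))
if __name__=='__main__': plan(*map(float,sys.argv[1:5]))
E
python3 plan.py .6457 -.1553 .24 .02
```

```text
t 1.3 tcp [ 0.1932 -0.4882  0.2378] psi -1.194 F [ 0.3  0.6 -0.2] w 0.0918 q [-1.34  0.34  1.52  0.    1.28 -0.15]
slide cm [ 54.32 -14.3   -0.23] yaw deg -69.56 tilt [-0.e+00  1.e-04 -1.e+00]
```

Request:
{"op": "apply_moves", "data": {
  "claw": [100,100,100,100,100,100,100,100,100,100],
  "slide": [
    [5.4,-1.4,0],
    [10.8,-2.9,0],
    [16.3,-4.3,0],
    [21.7,-5.7,0],
    [27.2,-7.2,0],
    [32.6,-8.6,0],
    [38,-10,0],
    [43.4,-11.4,0],
    [49,-12.9,0],
    [54.3,-14.3,0]
  ],
  "yaw": [-7,-14,-21,-28,-35,-42,-49,-56,-63,-69.6]
}}

```text
time: 2.55
tool_pos: [0.6469, -0.154, 0.2377]
ee_rot: [0.0, 0.698, 0.716, -0.0]
contact_force: [1.2, -0.5, 1.0]
grip_width: 0.0918
```

```bash
python3 plan.py .6457 -.1553 .09 .02
```

```text
t 2.55 tcp [ 0.6469 -0.154   0.2377] psi 0.0249 F [ 1.2 -0.5  1. ] w 0.0918 q [-0.35  0.61  1.09 -0.    1.45 -0.37]
slide cm [-0.12 -0.13 14.77] yaw deg 0.28 tilt [-2.e-04  2.e-04 -1.e+00]
```

Request:
{"op": "apply_moves", "data": {
  "claw": [100,100,100,100,0,0,0,0],
  "slide": [
    [0,0,5],
    [0,0,10],
    [0,0,14.8],
    [0,0,14.8],
    [0,0,14.8],
    [0,0,14.8],
    [0,0,14.8],
    [0,0,14.8]
  ],
  "yaw": [0,0,0,0,0,0,0,0],
  "newtons": 30
}}

```text
time: 3.55
tool_pos: [0.6458, -0.1556, 0.0907]
ee_rot: [0.001, 0.7, 0.714, 0.0]
contact_force: [0.2, -0.9, 0.1]
grip_width: 0.0562
```

```bash
python3 plan.py .6425 0.0047 .09 .02
```

```text
t 3.55 tcp [ 0.6458 -0.1556  0.0907] psi 0.0207 F [ 0.2 -0.9  0.1] w 0.0562 q [-0.35  0.73  1.29 -0.    1.13 -0.37]
slide cm [16.03  0.    0.06] yaw deg 0.04 tilt [-6.0e-04  1.4e-03 -1.0e+00]
```

Request:
{"op": "apply_moves", "data": {
  "claw": [0,0,0,0,0,0,0],
  "slide": [
    [0,0,0],
    [0,0,0],
    [0,0,0],
    [0,0,0],
    [0,0,0],
    [0,0,0],
    [0.5,0,0]
  ],
  "yaw": [0,0,0,0,0,0,0]
}}

```text
time: 4.42
tool_pos: [0.6462, -0.1511, 0.0897]
ee_rot: [0.001, 0.7, 0.714, 0.0]
contact_force: [5.5, -1.4, -3.0]
grip_width: 0.016
```

```bash
python3 plan.py .6425 0.0047 .09 .02
```

```text
t 4.42 tcp [ 0.6462 -0.1511  0.0897] psi 0.0203 F [ 5.5 -1.4 -3. ] w 0.016 q [-0.34  0.73  1.29 -0.    1.12 -0.37]
slide cm [15.58 -0.05 -0.05] yaw deg 0.02 tilt [-0.0011  0.0018 -1.    ]
```

Request:
{"op": "apply_moves", "data": {
  "claw": [0,0,0,0,0,0,0],
  "slide": [
    [1,0,0],
    [2.5,0,0],
    [4,0,0],
    [5.5,0,0],
    [7,0,0],
    [8.5,0,0],
    [9,0,0]
  ],
  "yaw": [0,0,0,0,0,0,0]
}}

```text
time: 5.3
tool_pos: [0.6442, -0.06, 0.0897]
ee_rot: [0.001, 0.699, 0.715, 0.0]
contact_force: [5.2, -1.6, -3.9]
grip_width: 0.0154
```

```bash
python3 plan.py .6425 0.0047 .09 .02
```

```text
t 5.3 tcp [ 0.6442 -0.06    0.0897] psi 0.0214 F [ 5.2 -1.6 -3.9] w 0.0154 q [-0.21  0.7   1.35 -0.    1.1  -0.23]
slide cm [ 6.47 -0.04 -0.04] yaw deg 0.08 tilt [-7.0e-04  1.6e-03 -1.0e+00]
```

Request:
{"op": "apply_moves", "data": {
  "claw": [0,0,0,0,0,0,0],
  "slide": [
    [1,0,0],
    [2,0,0],
    [3,0,0],
    [4,0,0],
    [4.8,0,0],
    [5.2,0,0],
    [5.6,0,0]
  ],
  "yaw": [0,0,0,0,0,0,0]
}}

```text
time: 6.18
tool_pos: [0.6434, -0.0161, 0.0899]
ee_rot: [0.007, 0.7, 0.714, -0.005]
contact_force: [2.8, -42.9, -4.2]
grip_width: 0.0163
```

```bash
python3 plan.py .6425 0.0047 .09 .02
```

```text
t 6.17 tcp [ 0.6434 -0.0161  0.0899] psi 0.0191 F [  2.8 -42.9  -4.2] w 0.0163 q [-0.14  0.69  1.36 -0.02  1.09 -0.15]
slide cm [ 2.09 -0.05 -0.05] yaw deg -0.05 tilt [-0.017   0.0016 -0.9999]
```

Request:
{"op": "apply_moves", "data": {
  "claw": [0,0,40,80,100,100,100,100],
  "slide": [
    [-0.7,0,0],
    [-1.0,0,0],
    [-1.0,0,0],
    [-1.0,0,0],
    [-1.0,0,0],
    [-1.0,0,0],
    [-1.0,0,0],
    [-1,0,0]
  ],
  "yaw": [0,0,0,0,0,0,0,0]
}}

```text
time: 7.18
tool_pos: [0.6426, -0.0144, 0.0897]
ee_rot: [0.0, 0.7, 0.714, -0.0]
contact_force: [0.0, -0.3, -0.3]
grip_width: 0.0713
```

Request:
{"op": "apply_moves", "data": {
  "claw": [100,100,100,100],
  "slide": [
    [0,0,0],
    [0,0,-4],
    [0,0,-9],
    [0,0,-10]
  ],
  "yaw": [0,0,0,0]
}}

```text
time: 7.68
tool_pos: [0.6443, -0.0147, 0.1939]
ee_rot: [0.003, 0.7, 0.714, 0.002]
contact_force: [0.2, -0.3, 0.1]
grip_width: 0.092
```

```bash
cat > tray.py <<'E'
from meas import *
im,d=snap('top','top_tray.png');C=cloud('top',d).reshape(-1,3);C=C[np.isfinite(C[:,0])]
f=frame((.642,.076),.02,C)
k=(abs(f[:,0])<.07)&(abs(f[:,1])<.2)&(f[:,2]>.03)&(f[:,2]<.041);print('deck',rect(C[k]))
k=(abs(f[:,0])<.07)&(abs(f[:,1])<.2)&(f[:,2]>.085)&(f[:,2]<.115);print('handle',rect(C[k]) if k.sum()>9 else None,k.sum())
q=C[(C[:,2]>.088)&(C[:,2]<.102)];f=frame((.45,-.033),.052,q);k=(abs(f[:,0])<.05)&(abs(f[:,1])<.33);q=q[k];f=f[k]
b=np.floor((f[:,1]+.4)/.0025).astype(int);h=np.bincount(b,minlength=300)>4
import itertools
i=0
while i<300:
    if h[i]:
        j=i
        while j<300 and h[j]: j+=1
        m=(b>=i)&(b<j)
        if m.sum()>100: print('lane parcel',rect(q[m]),f[m][:,1].min().round(4),f[m][:,1].max().round(4))
        i=j
    i+=1
E
python3 tray.py; python3 plan.py .446 .0068 .15 .052
```

```text
deck (array([0.64094458, 0.10467972]), [121.03192901611328, 168.18045043945312], np.float32(0.021634305))
handle None 0
lane parcel (array([ 0.45916016, -0.23362921]), [60.280479431152344, 111.29578399658203], np.float32(0.062224336)) -0.2566 -0.1452
lane parcel (array([ 0.45355521, -0.11519646]), [62.56816864013672, 110.4982681274414], np.float32(0.04689292)) -0.1374 -0.027
t 7.72 tcp [ 0.6438 -0.0146  0.1932] psi 0.0208 F [ 0.5 -0.2 -0.2] w 0.0918 q [-0.14  0.59  1.24 -0.    1.31 -0.16]
slide cm [  2.56 -19.76   4.21] yaw deg -1.79 tilt [-0.001   0.0057 -1.    ]
```

```bash
python3 - <<'E'
from meas import *
im,d=snap('side','s1.png')
C=cloud('side',d).reshape(-1,3);C=C[np.isfinite(C[:,0])]
q=C[(C[:,2]>.088)&(C[:,2]<.102)];f=frame((.45,-.033),.052,q);k=(abs(f[:,0])<.05)&(abs(f[:,1])<.33);q=q[k];f=f[k]
h,e=np.histogram(f[:,1],np.arange(-.3,.3,.01));print(h)
E
```

```text
[ 0  0  0  0  0  0  0  0  3 10 17 24 31 38 40 63 19 53 44 49 49 51 54 49
 57 50 52 60  8 54 56 60 55 55 62 58 67 50 62 71  5  0  0  0  0  0  0  0
  0  0  0  0  0  0  0  0  0  0  0]
```

View pics/s1.png

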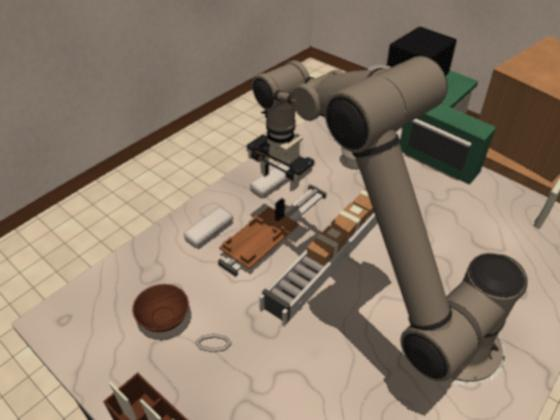

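View pics/top_tray.png

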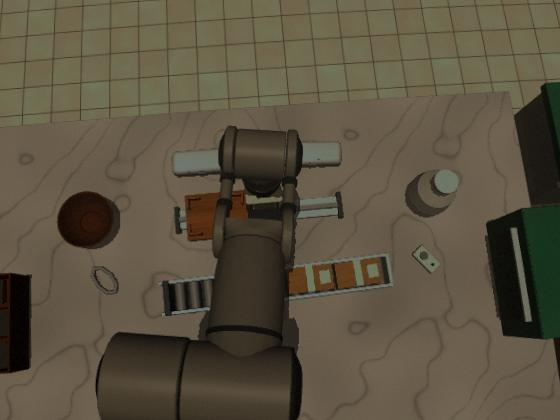

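Request:
{"op": "apply_moves", "data": {
  "claw": [100,100,100,100,100,100],
  "slide": [
    [0.7,-5,1],
    [1.3,-10,2],
    [1.9,-15,3],
    [2.5,-19.8,4.2],
    [2.5,-19.8,4.2],
    [2.5,-19.8,4.2]
  ],
  "yaw": [-0.5,-1,-1.5,-1.8,-1.8,-1.8]
}}

```text
time: 8.52
tool_pos: [0.4445, 0.0063, 0.1473]
ee_rot: [0.0, 0.688, 0.725, -0.0]
contact_force: [-0.3, -0.0, 0.3]
grip_width: 0.0919
```

```bash
python3 plan.py .446 .0068 .080 .052
python3 - <<'E'
from meas import *
im,d=snap('side','s1.png')
C=cloud('side',d).reshape(-1,3);C=C[np.isfinite(C[:,0])]
q=C[(C[:,2]>.088)&(C[:,2]<.102)];f=frame((.45,-.033),.052,q);k=(abs(f[:,0])<.05)&(abs(f[:,1])<.33);q=q[k];f=f[k]
h,e=np.histogram(f[:,1],np.arange(-.3,.3,.01));print(h)
E
```

```text
t 8.53 tcp [0.4445 0.0063 0.1473] psi 0.052 F [-0.3 -0.   0.3] w 0.0919 q [-0.16  0.3   1.87 -0.    0.97 -0.21]
slide cm [0.04 0.16 6.73] yaw deg 0.0 tilt [-1.e-04 -1.e-04 -1.e+00]
[ 0  0  0  0  7 40 43 48 44 46 40 46 47 52 44 34  8  0  0  0  0  0  0  6
 12  8  6 29  7 44 46 57 54 55 52 66 56 64 64 70  1  0  0  0  0  0  0  0
  0  0  0  0  0  0  0  0  0  0  0]
```

A is where it was. Descend and grip.

Request:
{"op": "apply_moves", "data": {
  "claw": [100,100,100,0,0,0,0,0,0],
  "slide": [
    [0,0.15,3],
    [0,0.15,6],
    [0,0.15,6.7],
    [0,0.15,6.7],
    [0,0.15,6.7],
    [0,0.15,6.7],
    [0,0.15,6.7],
    [0,0.15,6.7],
    [0,0.15,6.7]
  ],
  "yaw": [0,0,0,0,0,0,0,0,0],
  "newtons": 12
}}

```text
time: 9.7
tool_pos: [0.4462, 0.0064, 0.0814]
ee_rot: [0.001, 0.688, 0.725, 0.0]
contact_force: [-0.4, 0.5, 5.7]
grip_width: 0.0624
```

```bash
python3 plan.py .4373 .1750 .080 .052
```

```text
t 9.7 tcp [0.4462 0.0064 0.0814] psi 0.0522 F [-0.4  0.5  5.7] w 0.0624 q [-0.16  0.41  1.94 -0.    0.79 -0.21]
slide cm [ 1.688e+01 -1.000e-02  1.300e-01] yaw deg 0.01 tilt [-5.0e-04  1.7e-03 -1.0e+00]
```

Request:
{"op": "apply_moves", "data": {
  "claw": [0,0,0,0,0,0,0,0,0],
  "slide": [
    [1,0,0],
    [3,0,0],
    [5,0,0],
    [7,0,0],
    [9,0,0],
    [11,0,0],
    [13,0,0],
    [14.5,0,0],
    [15.5,0,0]
  ],
  "yaw": [0,0,0,0,0,0,0,0,0]
}}

```text
time: 10.82
tool_pos: [0.4383, 0.162, 0.0814]
ee_rot: [0.001, 0.688, 0.726, 0.001]
contact_force: [1.2, -1.6, 5.3]
grip_width: 0.062
```

```bash
python3 plan.py .4373 .1750 .080 .052
```

```text
t 10.82 tcp [0.4383 0.162  0.0814] psi 0.0528 F [ 1.2 -1.6  5.3] w 0.062 q [ 0.19  0.44  1.88 -0.    0.82  0.14]
slide cm [ 1.31 -0.03  0.14] yaw deg 0.05 tilt [-1.0e-04  2.2e-03 -1.0e+00]
```

Request:
{"op": "apply_moves", "data": {
  "claw": [0,0,0,0,0,0],
  "slide": [
    [0.5,0,0],
    [1,0,0],
    [1.3,0,0],
    [1.6,0,0],
    [1.8,0,0],
    [1.8,0,0]
  ],
  "yaw": [0,0,0,0,0,0]
}}

```text
time: 11.58
tool_pos: [0.4372, 0.1774, 0.0813]
ee_rot: [0.002, 0.688, 0.726, -0.001]
contact_force: [1.5, -12.5, 7.0]
grip_width: 0.0619
```

```bash
python3 plan.py .4373 .1750 .080 .052;cat > side.py <<'E'
from meas import *
im,d=snap('side','side_%d.png'%round(manip.state()['time']*100))
C=cloud('side',d).reshape(-1,3);C=C[np.isfinite(C[:,0])]
q=C[(C[:,2]>.088)&(C[:,2]<.102)];f=frame((.45,-.033),.052,q);k=(abs(f[:,0])<.03)&(abs(f[:,1])<.33);f=f[k]
h,e=np.histogram(f[:,1],np.arange(-.3,.3,.005));print({round(a,3):int(n) for a,n in zip(e,h)if n})
E
python3 side.py
```

```text
t 11.57 tcp [0.4372 0.1774 0.0813] psi 0.0532 F [  1.5 -12.5   7. ] w 0.0619 q [ 0.23  0.45  1.87 -0.    0.83  0.18]
slide cm [-0.24 -0.01  0.13] yaw deg 0.07 tilt [-0.0033  0.0011 -1.    ]
{np.float64(-0.26): 2, np.float64(-0.255): 3, np.float64(-0.25): 11, np.float64(-0.245): 14, np.float64(-0.24): 16, np.float64(-0.235): 7, np.float64(-0.23): 16, np.float64(-0.225): 18, np.float64(-0.22): 14, np.float64(-0.215): 15, np.float64(-0.21): 15, np.float64(-0.205): 15, np.float64(-0.2): 12, np.float64(-0.195): 19, np.float64(-0.19): 22, np.float64(-0.185): 19, np.float64(-0.18): 19, np.float64(-0.175): 22, np.float64(-0.17): 23, np.float64(-0.165): 23, np.float64(-0.16): 23, np.float64(-0.155): 20, np.float64(-0.15): 26, np.float64(-0.145): 25, np.float64(-0.14): 6, np.float64(-0.135): 17, np.float64(-0.13): 21, np.float64(-0.125): 18, np.float64(-0.12): 25, np.float64(-0.115): 21, np.float64(-0.11): 20, np.float64(-0.105): 19, np.float64(-0.1): 30, np.float64(-0.095): 21, np.float64(-0.09): 22, np.float64(-0.085): 22, np.float64(-0.08): 25, np.float64(-0.075): 24, np.float64(-0.07): 27, np.float64(-0.065): 19, np.float64(-0.06): 24, np.float64(-0.055): 32, np.float64(-0.05): 20, np.float64(-0.045): 24, np.float64(-0.04): 30, np.float64(-0.035): 27, np.float64(-0.03): 28, np.float64(-0.025): 25, np.float64(-0.02): 2, np.float64(0.18): 1, np.float64(0.185): 13, np.float64(0.19): 20, np.float64(0.195): 2, np.float64(0.2): 2, np.float64(0.205): 15, np.float64(0.21): 26, np.float64(0.215): 24, np.float64(0.22): 41, np.float64(0.225): 34, np.float64(0.23): 31, np.float64(0.235): 33, np.float64(0.24): 41, np.float64(0.245): 35, np.float64(0.25): 27, np.float64(0.255): 45, np.float64(0.26): 36, np.float64(0.265): 37}
```

Request:
{"op": "apply_moves", "data": {
  "claw": [0,0,0,0,0,0,0,0,0],
  "slide": [
    [-0.2,0,0],
    [-0.2,0,0],
    [-0.2,0,0],
    [-0.2,0,-1],
    [-0.2,0,-4],
    [-0.2,0,-7],
    [-0.2,0,-10],
    [-0.2,0,-10],
    [-0.2,0,-10]
  ],
  "yaw": [0,0,0,0,0,0,0,0,0],
  "newtons": 25
}}

```text
time: 12.75
tool_pos: [0.4358, 0.1771, 0.1797]
ee_rot: [-0.001, 0.688, 0.725, -0.001]
contact_force: [0.4, -0.1, -2.9]
grip_width: 0.0616
```

```bash
python3 plan.py .640 .1105 .18 .02; python3 tray.py
```

```text
t 12.75 tcp [0.4358 0.1771 0.1797] psi 0.0522 F [ 0.4 -0.1 -2.9] w 0.0616 q [ 0.22  0.3   1.76 -0.    1.08  0.17]
slide cm [-7.72 20.04 -0.07] yaw deg 1.84 tilt [-4.e-04 -2.e-03 -1.e+00]
deck (array([0.64106744, 0.08563287]), [121.23567962646484, 254.53253173828125], np.float32(0.0206443))
handle (array([ 0.64285663, -0.01929908]), [17.102338790893555, 33.06830596923828], np.float32(0.0678087)) 108
lane parcel (array([ 0.45931741, -0.23383087]), [60.73785400390625, 111.29072570800781], np.float32(0.05936675)) -0.2567 -0.1453
lane parcel (array([ 0.45381097, -0.11505222]), [63.016258239746094, 110.46463012695312], np.float32(0.04924491)) -0.1374 -0.0269
```

View pics/top_tray.png

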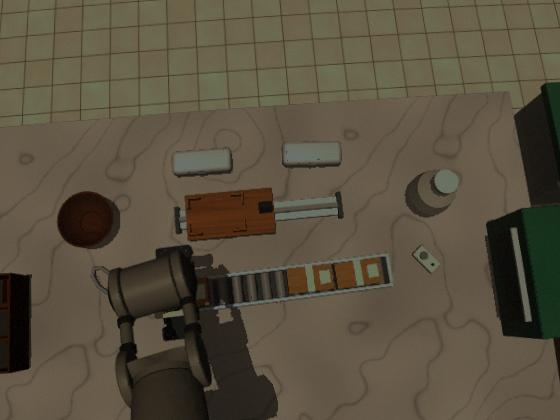

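```bash
cat > deck.py <<'E'
from meas import *
im,d=snap('top');C=cloud('top',d)
hs=(d>0)&(C[...,2]>.0315)&(C[...,2]<.040)&(abs(C[...,0]-.641)<.08)&(abs(C[...,1]-.07)<.18)
hs=cv2.morphologyEx(hs.astype(np.uint8),cv2.MORPH_OPEN,np.ones((3,3),np.uint8))
n,L,S,_=cv2.connectedComponentsWithStats(hs);i=1+S[1:,4].argmax();P=C[L==i]
c,s,a=rect(P);print('deck',c.round(4),np.round(s,1),a, 'mid', (c+.035*np.array([-np.sin(a),np.cos(a)])).round(4))
P=C.reshape(-1,3);P=P[np.isfinite(P[:,0])];f=frame((.6403,.1087),.021,P)
# lips: z .05-.06
k=(f[:,2]>.048)&(f[:,2]<.062)&(abs(f[:,0])<.07)&(abs(f[:,1])<.09);print('lips',rect(P[k]),k.sum())
# rail stops
k=(f[:,2]>.015)&(f[:,2]<.03)&(abs(f[:,0])<.035);y=f[k][:,1];print('beyond deck +y',np.sort(y[(y>0.07)&(y<.15)])[[0,-1]], 'rail -y end',y[(y>-.4)].min())
E
python3 deck.py
```

```text
deck [0.6408 0.0726] [120.  228.3] 0.020101137 mid [0.6401 0.1076]
lips (array([0.64061047, 0.10831949]), [101.18205261230469, 148.2211151123047], np.float32(0.018133512)) 240
beyond deck +y [0.07853854 0.11249784] rail -y end -0.33280229171869413
```

```bash
python3 plan.py .6403 .1087 .18 .02
```

```text
t 12.85 tcp [0.4357 0.1771 0.1793] psi 0.0521 F [-0.9 -0.4 -1.9] w 0.0617 q [ 0.22  0.3   1.76 -0.    1.08  0.17]
slide cm [-7.9  20.07 -0.12] yaw deg 1.84 tilt [-6.0e-04 -2.9e-03 -1.0e+00]
```

Request:
{"op": "apply_moves", "data": {
  "claw": [0,0,0,0,0,0,0,0],
  "slide": [
    [-1.2,3,0],
    [-2.7,7,0],
    [-4.3,11,0],
    [-5.8,15,0],
    [-7.2,18.5,0],
    [-7.8,20.1,0],
    [-7.8,20.1,0],
    [-7.8,20.1,0]
  ],
  "yaw": [0.4,0.8,1.2,1.5,1.8,1.8,1.8,1.8]
}}

```text
time: 13.85
tool_pos: [0.6404, 0.1102, 0.1796]
ee_rot: [-0.001, 0.7, 0.714, -0.001]
contact_force: [0.6, -0.1, -2.7]
grip_width: 0.062
```

```bash
python3 plan.py .6403 .1087 .0628 .02; python3 side.py|tail -c 100; ls pics
```

```text
t 13.85 tcp [0.6404 0.1102 0.1796] psi 0.021 F [ 0.6 -0.1 -2.7] w 0.062 q [0.05 0.62 1.23 0.   1.3  0.03]
slide cm [-0.15  0.02 11.67] yaw deg 0.06 tilt [-0.     -0.0026 -1.    ]
: 31, np.float64(-0.04): 14, np.float64(-0.035): 28, np.float64(-0.03): 30, np.float64(-0.025): 25}
s1.png
side0.png
side_1158.png
side_1385.png
top0.png
top_tray.png
```

Request:
{"op": "apply_moves", "data": {
  "claw": [0,0,0,0,0,0,0],
  "slide": [
    [-0.1,0,3],
    [-0.1,0,7],
    [-0.1,0,10],
    [-0.1,0,11],
    [-0.1,0,11.4],
    [-0.1,0,11.7],
    [-0.1,0,11.7]
  ],
  "yaw": [0,0,0,0,0,0,0]
}}

```text
time: 14.78
tool_pos: [0.6419, 0.1089, 0.0646]
ee_rot: [0.001, 0.7, 0.714, 0.001]
contact_force: [0.7, 0.2, -2.4]
grip_width: 0.0619
```

```bash
python3 plan.py .6403 .1087 .0620 .02; python3 side.py|tail -c 10; ls -t pics|head -1
```

```text
t 14.78 tcp [0.6419 0.1089 0.0646] psi 0.0208 F [ 0.7  0.2 -2.4] w 0.0619 q [ 0.05  0.73  1.35 -0.    1.05  0.03]
slide cm [-0.02 -0.16  0.26] yaw deg 0.05 tilt [-1.0e-04  1.5e-03 -1.0e+00]
025): 25}
side_1478.png
```

Request:
{"op": "apply_moves", "data": {
  "claw": [0,0,0,0],
  "slide": [
    [0,-0.1,0.1],
    [0,-0.1,0.2],
    [0,-0.1,0.3],
    [0,-0.1,0.3]
  ],
  "yaw": [0,0,0,0]
}}

```text
time: 15.32
tool_pos: [0.6405, 0.1089, 0.0614]
ee_rot: [0.0, 0.7, 0.714, 0.0]
contact_force: [-2.1, 0.9, 3.4]
grip_width: 0.0617
```

```bash
python3 plan.py .6403 .1087 .0620 .02
```

```text
t 15.32 tcp [0.6405 0.1089 0.0614] psi 0.0208 F [-2.1  0.9  3.4] w 0.0617 q [ 0.05  0.74  1.36 -0.    1.05  0.03]
slide cm [-0.02 -0.02 -0.06] yaw deg 0.04 tilt [-1.e-04  3.e-04 -1.e+00]
```

View pics/side_1478.png

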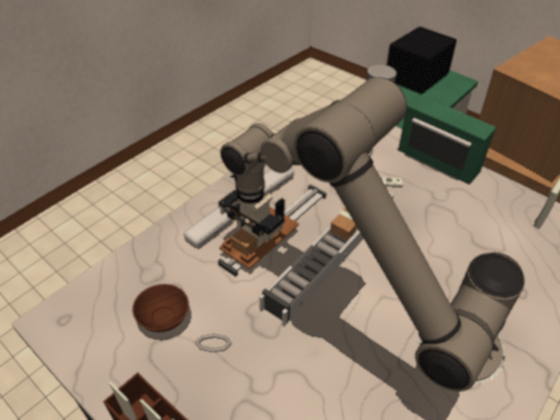

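Request:
{"op": "apply_moves", "data": {
  "claw": [80,90,90,90,90,90,90,90,90],
  "slide": [
    [0,0,0],
    [0,0,0],
    [0,0,0],
    [0,0,0],
    [0,0,0],
    [0,0,-2],
    [0,0,-6],
    [0,0,-10],
    [0,0,-10]
  ],
  "yaw": [0,0,0,0,0,0,0,0,0]
}}

```text
time: 16.45
tool_pos: [0.6424, 0.109, 0.1647]
ee_rot: [0.003, 0.7, 0.714, 0.003]
contact_force: [0.8, -0.2, -0.7]
grip_width: 0.083
```

```bash
python3 plan.py .4537 -.1151 .15 .052
```

```text
t 16.45 tcp [0.6424 0.109  0.1647] psi 0.0208 F [ 0.8 -0.2 -0.7] w 0.083 q [ 0.05  0.63  1.25 -0.    1.25  0.03]
slide cm [-22.01 -19.35   1.32] yaw deg -1.79 tilt [ 1.0e-04  7.6e-03 -1.0e+00]
```

Request:
{"op": "apply_moves", "data": {
  "claw": [90,95,95,95,95,95,95,95],
  "slide": [
    [-4,-3.5,0],
    [-8.5,-7.5,0],
    [-13,-11.5,0],
    [-17.5,-15.3,0],
    [-21,-18.3,1],
    [-22,-19.2,1.2],
    [-22,-19.2,1.2],
    [-22,-19.2,1.2]
  ],
  "yaw": [-0.4,-0.8,-1.2,-1.6,-1.8,-1.8,-1.8,-1.8]
}}

```text
time: 17.45
tool_pos: [0.454, -0.1144, 0.1488]
ee_rot: [0.0, 0.688, 0.726, 0.0]
contact_force: [0.7, -0.8, -0.1]
grip_width: 0.0872
```

```bash
cat > pile.py <<'E'
from meas import *
import sys
n=int(sys.argv[1]);zt=.035+.04*n
im,d=snap('top','pile_%d_%d.png'%(n,round(manip.state()['time']*100)));C=cloud('top',d).reshape(-1,3);C=C[np.isfinite(C[:,0])]
f=frame((.6403,.1082),.02,C)
k=(abs(f[:,0])<.06)&(abs(f[:,1])<.08)&(abs(f[:,2]-zt)<.008);print('n',k.sum());c,s,a=rect(C[k]);print('top layer',c.round(4),np.round(s,1),a,'in tray frame mm',(frame((.6403,.1082),.02,np.array([[*c,0]]))*1000).round(1),np.median(C[k][:,2]))
E
python3 pile.py 1;python3 tray.py; python3 side.py; python3 plan.py .4537 -.1151 .08 .052
```

```text
n 1075
top layer [0.6402 0.1088] [ 63.9 110.1] 0.01626209 in tray frame mm [[-0.1  0.6  0. ]] 0.07544355980790773
deck (array([0.64158533, 0.05179081]), [121.66009521484375, 274.03424072265625], np.float32(0.018368093))
handle (array([ 0.64294031, -0.01935295]), [17.21100616455078, 33.045387268066406], np.float32(0.030395381)) 108
lane parcel (array([ 0.46067615, -0.2741825 ]), [33.93994140625, 62.219970703125], np.float32(1.4396781)) -0.2572 -0.2204
{np.float64(-0.21): 1, np.float64(-0.205): 3, np.float64(-0.2): 2, np.float64(-0.195): 5, np.float64(-0.19): 3, np.float64(-0.185): 1, np.float64(-0.175): 2, np.float64(-0.17): 6, np.float64(-0.165): 9, np.float64(-0.16): 7, np.float64(-0.155): 17, np.float64(-0.15): 17, np.float64(-0.145): 22, np.float64(-0.14): 4, np.float64(-0.135): 11, np.float64(-0.13): 17, np.float64(-0.125): 20, np.float64(-0.12): 20, np.float64(-0.115): 19, np.float64(-0.11): 24, np.float64(-0.105): 26, np.float64(-0.1): 20, np.float64(-0.095): 24, np.float64(-0.09): 20, np.float64(-0.085): 27, np.float64(-0.08): 18, np.float64(-0.075): 32, np.float64(-0.07): 18, np.float64(-0.065): 25, np.float64(-0.06): 25, np.float64(-0.055): 25, np.float64(-0.05): 28, np.float64(-0.045): 22, np.float64(-0.04): 24, np.float64(-0.035): 25, np.float64(-0.03): 25, np.float64(-0.025): 29, np.float64(-0.02): 1}
t 17.6 tcp [ 0.4538 -0.1143  0.1487] psi 0.0538 F [0.5 1.2 0.1] w 0.087 q [-0.41  0.34  1.81  0.    1.   -0.46]
slide cm [-0.08 -0.02  6.87] yaw deg 0.1 tilt [-1.e-04  3.e-04 -1.e+00]
```

Parcel A sits within 1 mm of the middle of the tray, and B is unmoved. Now grip and roll B.

Request:
{"op": "apply_moves", "data": {
  "claw": [95,95,95,0,0,0,0,0,0],
  "slide": [
    [-0.1,0,3],
    [-0.1,0,6],
    [-0.1,0,6.7],
    [-0.1,0,6.7],
    [-0.1,0,6.7],
    [-0.1,0,6.7],
    [-0.1,0,6.7],
    [-0.1,0,6.7],
    [-0.1,0,6.7]
  ],
  "yaw": [0,0,0,0,0,0,0,0,0],
  "newtons": 12
}}

```text
time: 18.73
tool_pos: [0.4538, -0.1163, 0.0826]
ee_rot: [0.001, 0.688, 0.725, 0.0]
contact_force: [-0.9, 0.3, 6.6]
grip_width: 0.0619
```

```bash
python3 plan.py .4373 .1755 .081 .052
```

```text
t 18.73 tcp [ 0.4538 -0.1163  0.0826] psi 0.052 F [-0.9  0.3  6.6] w 0.0619 q [-0.41  0.44  1.88  0.    0.82 -0.47]
slide cm [29.23 -0.13  0.13] yaw deg 0.0 tilt [-9.0e-04  1.9e-03 -1.0e+00]
```

Request:
{"op": "apply_moves", "data": {
  "claw": [0,0,0,0,0,0,0,0,0,0],
  "slide": [
    [1,0,0],
    [3.5,0,0],
    [7,0,0],
    [10.5,0,0],
    [14,0,0],
    [17.5,-0.1,0],
    [21,-0.1,0],
    [24,-0.1,0],
    [26.5,-0.1,0],
    [27.8,-0.1,0]
  ],
  "yaw": [0,0,0,0,0,0,0,0,0,0]
}}

```text
time: 19.98
tool_pos: [0.4391, 0.1625, 0.0826]
ee_rot: [0.001, 0.688, 0.726, 0.001]
contact_force: [3.6, -1.6, 5.7]
grip_width: 0.0623
```

Request:
{"op": "apply_moves", "data": {
  "claw": [0,0,0,0,0,0],
  "slide": [
    [0.5,0,0],
    [1,0,0],
    [1.3,0,0],
    [1.5,0,0],
    [1.7,0,0],
    [1.7,0,0]
  ],
  "yaw": [0,0,0,0,0,0]
}}

```text
time: 20.72
tool_pos: [0.4385, 0.1765, 0.0825]
ee_rot: [0.002, 0.688, 0.725, 0.0]
contact_force: [4.5, -11.4, 6.5]
grip_width: 0.0623
```

```bash
python3 plan.py .4373 .1755 .081 .052;python3 side.py
```

```text
t 20.73 tcp [0.4385 0.1765 0.0825] psi 0.0525 F [  4.5 -11.4   6.5] w 0.0623 q [ 0.22  0.44  1.87 -0.    0.83  0.17]
slide cm [-0.09 -0.13  0.15] yaw deg 0.03 tilt [-0.0029  0.0032 -1.    ]
{np.float64(-0.255): 7, np.float64(-0.25): 10, np.float64(-0.245): 13, np.float64(-0.24): 14, np.float64(-0.235): 12, np.float64(-0.23): 16, np.float64(-0.225): 13, np.float64(-0.22): 18, np.float64(-0.215): 15, np.float64(-0.21): 14, np.float64(-0.205): 20, np.float64(-0.2): 13, np.float64(-0.195): 18, np.float64(-0.19): 17, np.float64(-0.185): 19, np.float64(-0.18): 26, np.float64(-0.175): 25, np.float64(-0.17): 16, np.float64(-0.165): 15, np.float64(-0.16): 26, np.float64(-0.155): 19, np.float64(-0.15): 26, np.float64(-0.145): 31, np.float64(-0.14): 5, np.float64(0.18): 3, np.float64(0.185): 16, np.float64(0.19): 16, np.float64(0.195): 1, np.float64(0.2): 4, np.float64(0.205): 22, np.float64(0.21): 23, np.float64(0.215): 34, np.float64(0.22): 32, np.float64(0.225): 41, np.float64(0.23): 33, np.float64(0.235): 39, np.float64(0.24): 33, np.float64(0.245): 36, np.float64(0.25): 34, np.float64(0.255): 40, np.float64(0.26): 39, np.float64(0.265): 36}
```

Request:
{"op": "apply_moves", "data": {
  "claw": [0,0,0,0,0,0,0,0,0],
  "slide": [
    [-0.2,0,0],
    [-0.2,0,0],
    [-0.2,0,0],
    [-0.2,0,-1],
    [-0.2,0,-4],
    [-0.2,0,-7],
    [-0.2,0,-10.5],
    [-0.2,0,-10.5],
    [-0.2,0,-10.5]
  ],
  "yaw": [0,0,0,0,0,0,0,0,0],
  "newtons": 25
}}

```text
time: 21.9
tool_pos: [0.4357, 0.1761, 0.1855]
ee_rot: [-0.001, 0.688, 0.725, -0.001]
contact_force: [-0.7, 0.4, -3.8]
grip_width: 0.0619
```

```bash
python3 plan.py .6402 .1079 .185 .02; python3 tray.py
```

```text
t 21.9 tcp [0.4357 0.1761 0.1855] psi 0.0521 F [-0.7  0.4 -3.8] w 0.0619 q [ 0.22  0.3   1.75 -0.    1.1   0.17]
slide cm [-7.88 20.06  0.  ] yaw deg 1.84 tilt [-5.0e-04 -2.7e-03 -1.0e+00]
deck (array([0.64135175, 0.05981816]), [121.3036117553711, 270.9465026855469], np.float32(0.02054124))
handle (array([ 0.64280438, -0.01936158]), [16.89044761657715, 33.33155822753906], np.float32(0.08229329)) 105
lane parcel (array([ 0.45918573, -0.23388412]), [60.32994842529297, 111.45236206054688], np.float32(0.062413357)) -0.2566 -0.1452
```

Request:
{"op": "apply_moves", "data": {
  "claw": [0,0,0,0,0,0,0,0],
  "slide": [
    [-1.2,3,0],
    [-2.7,7,0],
    [-4.3,11,0],
    [-5.8,15,0],
    [-7.2,18.5,0],
    [-7.9,20.1,0],
    [-7.9,20.1,0],
    [-7.9,20.1,0]
  ],
  "yaw": [0.4,0.8,1.2,1.5,1.8,1.8,1.8,1.8]
}}

```text
time: 22.95
tool_pos: [0.6405, 0.1083, 0.1853]
ee_rot: [-0.001, 0.7, 0.714, -0.001]
contact_force: [-0.3, 0.3, -2.0]
grip_width: 0.0619
```

```bash
python3 plan.py .6402 .1079 .106 .02
```

```text
t 22.95 tcp [0.6405 0.1083 0.1853] psi 0.021 F [-0.3  0.3 -2. ] w 0.0619 q [0.05 0.61 1.22 0.   1.31 0.03]
slide cm [-0.04 -0.01  7.93] yaw deg 0.06 tilt [ 0.     -0.0031 -1.    ]
```

Request:
{"op": "apply_moves", "data": {
  "claw": [0,0,0,0,0,0],
  "slide": [
    [0,0,3],
    [0,0,6],
    [0,0,7.5],
    [0,0,7.8],
    [0,0,7.8],
    [0,0,7.8]
  ],
  "yaw": [0,0,0,0,0,0]
}}

```text
time: 23.7
tool_pos: [0.6423, 0.1081, 0.11]
ee_rot: [0.001, 0.7, 0.714, 0.001]
contact_force: [0.0, -0.1, -3.4]
grip_width: 0.062
```

```bash
python3 plan.py .6402 .1079 .103 .02
```

```text
t 23.7 tcp [0.6423 0.1081 0.11  ] psi 0.0208 F [ 0.  -0.1 -3.4] w 0.062 q [ 0.05  0.68  1.31 -0.    1.14  0.03]
slide cm [-0.02 -0.22  0.7 ] yaw deg 0.04 tilt [-0.      0.0022 -1.    ]
```

Request:
{"op": "apply_moves", "data": {
  "claw": [0,0,0,0,0],
  "slide": [
    [0,-0.1,0.2],
    [0,-0.1,0.3],
    [0,-0.1,0.4],
    [0,-0.1,0.4],
    [0,-0.1,0.4]
  ],
  "yaw": [0,0,0,0,0]
}}

```text
time: 24.32
tool_pos: [0.6407, 0.108, 0.1047]
ee_rot: [0.0, 0.7, 0.714, -0.0]
contact_force: [-0.0, 0.6, -2.3]
grip_width: 0.0617
```

```bash
python3 plan.py .6402 .1079 .103 .02
```

```text
t 24.32 tcp [0.6407 0.108  0.1047] psi 0.0207 F [-0.   0.6 -2.3] w 0.0617 q [ 0.05  0.69  1.32 -0.    1.13  0.03]
slide cm [-0.01 -0.05  0.17] yaw deg 0.04 tilt [-1.e-04  0.e+00 -1.e+00]
```

Request:
{"op": "apply_moves", "data": {
  "claw": [0,0,0,0],
  "slide": [
    [0,0,0.1],
    [0,0,0.2],
    [0,0,0.2],
    [0,0,0.2]
  ],
  "yaw": [0,0,0,0]
}}

```text
time: 24.82
tool_pos: [0.6407, 0.108, 0.1028]
ee_rot: [0.0, 0.7, 0.714, 0.0]
contact_force: [-0.3, 0.4, -2.3]
grip_width: 0.062
```

```bash
python3 plan.py .6402 .1079 .103 .02
```

```text
t 24.82 tcp [0.6407 0.108  0.1028] psi 0.0208 F [-0.3  0.4 -2.3] w 0.062 q [ 0.05  0.69  1.32 -0.    1.13  0.03]
slide cm [-0.01 -0.05 -0.02] yaw deg 0.04 tilt [-1.e-04  1.e-04 -1.e+00]
```

Request:
{"op": "apply_moves", "data": {
  "claw": [0,0,0,0],
  "slide": [
    [0,0,0.1],
    [0,0,0.1],
    [0,0,0.15],
    [0,0,0.15]
  ],
  "yaw": [0,0,0,0]
}}

```text
time: 25.32
tool_pos: [0.6408, 0.1081, 0.1026]
ee_rot: [0.0, 0.7, 0.714, 0.0]
contact_force: [-5.4, -0.4, 7.9]
grip_width: 0.0614
```

```bash
python3 plan.py .6402 .1079 .103 .02
```

```text
t 25.32 tcp [0.6408 0.1081 0.1026] psi 0.0208 F [-5.4 -0.4  7.9] w 0.0614 q [ 0.05  0.69  1.32 -0.    1.13  0.03]
slide cm [-0.02 -0.06 -0.04] yaw deg 0.05 tilt [-1.e-04  9.e-04 -1.e+00]
```

Request:
{"op": "apply_moves", "data": {
  "claw": [0,60,90,90,90,90,90,90,90,90],
  "slide": [
    [0,0,-0.1],
    [0,0,-0.1],
    [0,0,-0.1],
    [0,0,-0.1],
    [0,0,-0.1],
    [0,0,-0.1],
    [0,0,-2],
    [0,0,-5],
    [0,0,-7],
    [0,0,-7]
  ],
  "yaw": [0,0,0,0,0,0,0,0,0,0]
}}

```text
time: 26.58
tool_pos: [0.6417, 0.1081, 0.1729]
ee_rot: [0.001, 0.7, 0.714, 0.001]
contact_force: [-0.3, 0.2, -0.3]
grip_width: 0.0826
```

```bash
python3 plan.py .4592 -.2338 .15 .052
```

```text
t 26.57 tcp [0.6417 0.1081 0.1729] psi 0.0208 F [-0.3  0.2 -0.3] w 0.0826 q [ 0.05  0.62  1.24 -0.    1.27  0.03]
slide cm [-33.8  -18.96   2.22] yaw deg -1.79 tilt [ 0.      0.0039 -1.    ]
```

Request:
{"op": "apply_moves", "data": {
  "claw": [90,95,95,95,95,95,95,95,95,95],
  "slide": [
    [-3,-1.7,0],
    [-8,-4.5,0],
    [-13,-7.3,0],
    [-18,-10.1,0],
    [-23,-12.9,0.5],
    [-28,-15.7,1],
    [-32,-17.9,1.5],
    [-33.8,-18.8,2],
    [-33.8,-18.8,2],
    [-33.8,-18.8,2]
  ],
  "yaw": [-0.4,-0.8,-1.2,-1.6,-1.8,-1.8,-1.8,-1.8,-1.8,-1.8]
}}

```text
time: 27.82
tool_pos: [0.4598, -0.2331, 0.1507]
ee_rot: [-0.0, 0.688, 0.725, 0.0]
contact_force: [0.3, 0.2, -0.6]
grip_width: 0.0875
```

```bash
python3 pile.py 2;python3 tray.py; python3 side.py; python3 plan.py .4592 -.2338 .08 .052
```

```text
n 1135
top layer [0.6404 0.0985] [ 64. 110.] 0.013909382 in tray frame mm [[-0.1 -9.7  0. ]] 0.11543563968971782
deck (array([0.64216162, 0.03658347]), [121.76715850830078, 312.1388244628906], np.float32(0.022977011))
handle (array([0.64097931, 0.05420606]), [64.15608215332031, 199.72769165039062], np.float32(0.0058429493)) 665
lane parcel (array([ 0.4575708 , -0.19783701]), [39.692291259765625, 58.07059097290039], np.float32(-1.5169675)) -0.1848 -0.1451
{np.float64(-0.26): 1, np.float64(-0.255): 7, np.float64(-0.25): 16, np.float64(-0.245): 21, np.float64(-0.24): 18, np.float64(-0.235): 21, np.float64(-0.23): 20, np.float64(-0.225): 21, np.float64(-0.22): 19, np.float64(-0.215): 21, np.float64(-0.21): 17, np.float64(-0.205): 21, np.float64(-0.2): 17, np.float64(-0.195): 20, np.float64(-0.19): 19, np.float64(-0.185): 24, np.float64(-0.18): 25, np.float64(-0.175): 21, np.float64(-0.17): 16, np.float64(-0.165): 25, np.float64(-0.16): 19, np.float64(-0.155): 21, np.float64(-0.15): 19, np.float64(-0.145): 32, np.float64(-0.14): 8}
t 27.98 tcp [ 0.4602 -0.2329  0.1512] psi 0.0537 F [ 0.7 -0.2 -0.1] w 0.0871 q [-0.62  0.41  1.68  0.    1.05 -0.67]
slide cm [-0.09 -0.11  7.12] yaw deg 0.1 tilt [ 0.e+00  1.e-04 -1.e+00]
```

```bash
f=$(ls -t pics/pile_2*|head -1); python3 - <<E
import cv2
i=cv2.imread('$f')[170:310,150:420];cv2.imwrite('pics/z1.png',cv2.resize(i,None,fx=2.9,fy=2.9,interpolation=cv2.INTER_CUBIC))
E
python3 - <<'E'
from meas import *
for n in ('top','side'):
    im,d=snap(n);C=cloud(n,d).reshape(-1,3);C=C[np.isfinite(C[:,0])]
    f=frame((.6403,.1082),.02,C);k=(abs(f[:,0])<.045)&(abs(f[:,1])<.1)&(f[:,2]>.06)&(f[:,2]<.13);f=f[k]
    for lo in np.arange(.06,.13,.01):
        m=(f[:,2]>=lo)&(f[:,2]<lo+.01)
        if m.sum()>5: print(n,round(lo,2),m.sum(),np.percentile(f[m],[1,99],axis=0)[:,:2].round(4).tolist())
E
```

```text
top 0.06 27 [[-0.0316, -0.065], [0.0077, 0.0424]]
top 0.07 44 [[-0.0317, -0.0651], [0.0284, 0.0399]]
top 0.08 36 [[-0.0318, -0.0647], [0.0095, 0.0417]]
top 0.09 40 [[-0.0319, -0.0647], [0.0141, 0.0426]]
top 0.1 48 [[-0.0312, -0.0647], [0.024, 0.0399]]
top 0.11 1095 [[-0.0307, -0.0637], [0.0308, 0.0445]]
top 0.12 27 [[-0.0307, -0.0631], [0.0248, 0.0424]]
side 0.06 84 [[-0.0347, -0.0588], [0.0233, 0.049]]
side 0.07 101 [[-0.0347, -0.0626], [0.0261, 0.0491]]
side 0.08 95 [[-0.0352, -0.0595], [0.0257, 0.0495]]
side 0.09 112 [[-0.0342, -0.059], [0.0277, 0.049]]
side 0.1 109 [[-0.0348, -0.0619], [0.0276, 0.0497]]
side 0.11 620 [[-0.0336, -0.0613], [0.0293, 0.0487]]
```

View pics/z1.png

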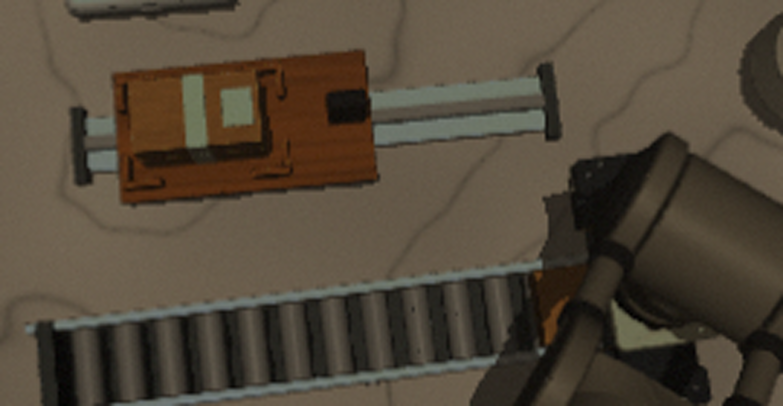

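```bash
python3 deck.py; python3 - <<'E'
from meas import *
im,d=snap('top');C=cloud('top',d).reshape(-1,3);C=C[np.isfinite(C[:,0])]
f=frame((.6403,.1082),.02,C);k=(abs(f[:,0])<.045)&(abs(f[:,1]+.14)<.05)&(f[:,2]>.09)&(f[:,2]<.115);print('handle',rect(C[k]))
E
```

```text
deck [ 0.6431 -0.0047] [ 94.6 120.6] -1.5482804 mid [ 0.678  -0.0039]
lips (array([0.64084668, 0.09786805]), [101.55464172363281, 148.57569885253906], np.float32(0.01949049)) 276
beyond deck +y [0.07184705 0.11207004] rail -y end -0.33310916209019015
handle (array([ 0.6428634 , -0.02963288]), [16.765933990478516, 32.5499382019043], np.float32(0.009694541))
```

The tray slid about 10 mm off its loading stop, taking the pile with it. The handle is now at y −0.0296 (it was −0.0194). The pile is still aligned and still centred in the tray. I'll slide the tray back to the stop before taking parcel C.

```bash
python3 plan.py .6429 -.0296 .16 .02
```

```text
t 28.18 tcp [ 0.4601 -0.2333  0.1513] psi 0.0531 F [ 0.3 -0.4  0. ] w 0.0871 q [-0.62  0.41  1.68 -0.    1.05 -0.67]
slide cm [19.37 19.34 -0.87] yaw deg 1.9 tilt [-2.e-04  3.e-04 -1.e+00]
```

Request:
{"op": "apply_moves", "data": {
  "claw": [90,80,70,60,60,60,60,60,60],
  "slide": [
    [3,3,-0.9],
    [7,7,-0.9],
    [11,11,-0.9],
    [15,15,-0.9],
    [18,18,-0.9],
    [19.4,19.3,-0.9],
    [19.4,19.3,-0.9],
    [19.4,19.3,-0.9],
    [19.4,19.3,-0.9]
  ],
  "yaw": [0.4,0.8,1.2,1.5,1.8,1.9,1.9,1.9,1.9]
}}

```text
time: 29.3
tool_pos: [0.6419, -0.031, 0.1604]
ee_rot: [0.0, 0.701, 0.713, -0.0]
contact_force: [-0.6, 0.4, 0.2]
grip_width: 0.055
```

```bash
python3 plan.py .6429 -.0296 .09 .02
```

```text
t 29.3 tcp [ 0.6419 -0.031   0.1604] psi 0.0178 F [-0.6  0.4  0.2] w 0.055 q [-0.17  0.62  1.28 -0.    1.24 -0.18]
slide cm [0.14 0.11 7.04] yaw deg -0.13 tilt [-2.e-04 -1.e-04 -1.e+00]
```

Request:
{"op": "apply_moves", "data": {
  "claw": [60,60,60,0,0,0,0,0,0],
  "slide": [
    [0.1,0.1,3],
    [0.1,0.1,6],
    [0.1,0.1,7],
    [0.1,0.1,7],
    [0.1,0.1,7],
    [0.1,0.1,7],
    [0.1,0.1,7],
    [0.1,0.1,7],
    [0.1,0.1,7]
  ],
  "yaw": [-0.1,-0.1,-0.1,-0.1,-0.1,-0.1,-0.1,-0.1,-0.1],
  "newtons": 30
}}

```text
time: 30.42
tool_pos: [0.6437, -0.029, 0.0907]
ee_rot: [0.0, 0.7, 0.714, 0.0]
contact_force: [0.3, -0.9, 2.7]
grip_width: 0.0161
```

Request:
{"op": "apply_moves", "data": {
  "claw": [0,0,0,0,0,0],
  "slide": [
    [0.2,0,0],
    [0.4,0,0],
    [0.6,0,0],
    [0.8,0,0],
    [1.0,0,0],
    [1.1,0,0]
  ],
  "yaw": [0,0,0,0,0,0]
}}

```text
time: 31.18
tool_pos: [0.6434, -0.0184, 0.0907]
ee_rot: [0.001, 0.7, 0.714, -0.0]
contact_force: [-0.6, -5.4, 4.9]
grip_width: 0.0158
```

```bash
python3 plan.py .6429 -.016 .09 .02
```

```text
t 31.18 tcp [ 0.6434 -0.0184  0.0907] psi 0.021 F [-0.6 -5.4  4.9] w 0.0158 q [-0.15  0.69  1.36 -0.    1.09 -0.17]
slide cm [ 0.24 -0.05  0.07] yaw deg 0.06 tilt [-1.3e-03  9.0e-04 -1.0e+00]
```

Request:
{"op": "apply_moves", "data": {
  "claw": [0,0,0,0],
  "slide": [
    [0.2,0,0],
    [0.4,0,0],
    [0.4,0,0],
    [0.4,0,0]
  ],
  "yaw": [0,0,0,0]
}}

```text
time: 31.68
tool_pos: [0.6434, -0.0183, 0.0908]
ee_rot: [0.002, 0.7, 0.714, -0.002]
contact_force: [-0.6, -16.0, 4.6]
grip_width: 0.0158
```

```bash
python3 plan.py .6429 -.016 .09 .02
```

```text
t 31.68 tcp [ 0.6434 -0.0183  0.0908] psi 0.0199 F [ -0.6 -16.    4.6] w 0.0158 q [-0.14  0.69  1.36 -0.01  1.09 -0.16]
slide cm [ 0.23 -0.05  0.07] yaw deg -0.01 tilt [-6.e-03  9.e-04 -1.e+00]
```

Request:
{"op": "apply_moves", "data": {
  "claw": [0,0,40,60,60,60,60,60,60],
  "slide": [
    [-0.3,0,0],
    [-0.35,0,0],
    [-0.35,0,0],
    [-0.35,0,0],
    [-0.35,0,0],
    [-0.35,0,0],
    [-0.35,0,-3],
    [-0.35,0,-7],
    [-0.35,0,-7]
  ],
  "yaw": [0,0,0,0,0,0,0,0,0]
}}

```text
time: 32.8
tool_pos: [0.645, -0.0176, 0.1639]
ee_rot: [0.003, 0.7, 0.714, 0.002]
contact_force: [-0.0, 0.0, 0.2]
grip_width: 0.0549
```

```bash
python3 plan.py .4592 -.2338 .15 .052
```

```text
t 32.8 tcp [ 0.645  -0.0176  0.1639] psi 0.0209 F [-0.   0.   0.2] w 0.0549 q [-0.15  0.62  1.28  0.    1.24 -0.17]
slide cm [-21.22 -19.04   1.28] yaw deg -1.78 tilt [-0.0012  0.0071 -1.    ]
```

Request:
{"op": "apply_moves", "data": {
  "claw": [60,80,95,95,95,95,95,95,95],
  "slide": [
    [-3,-2.7,0],
    [-7,-6.3,0],
    [-11,-9.9,0],
    [-15,-13.5,0],
    [-19,-17.1,0.5],
    [-21.3,-18.9,1],
    [-21.3,-18.9,1],
    [-21.3,-18.9,1],
    [-21.3,-18.9,1]
  ],
  "yaw": [-0.4,-0.8,-1.2,-1.6,-1.8,-1.8,-1.8,-1.8,-1.8]
}}

```text
time: 33.92
tool_pos: [0.4593, -0.2335, 0.1501]
ee_rot: [0.0, 0.688, 0.726, 0.0]
contact_force: [-0.9, -0.2, 0.0]
grip_width: 0.0877
```

```bash
cat > pile.py <<'E'
from meas import *
import sys
n=int(sys.argv[1]);zt=.035+.04*n
im,d=snap('top','pile_%d_%d.png'%(n,round(manip.state()['time']*100)));C=cloud('top',d).reshape(-1,3);C=C[np.isfinite(C[:,0])]
yc=float(sys.argv[2]) if len(sys.argv)>2 else .1082
f=frame((.6403+(.1082-yc)*.02,yc),.02,C)
k=(abs(f[:,0])<.06)&(abs(f[:,1])<.08)&(abs(f[:,2]-zt)<.008);c,s,a=rect(C[k]);print('top layer',c.round(4),np.round(s,1),a,np.median(C[k][:,2]))
k=(f[:,2]>.048)&(f[:,2]<.062)&(abs(f[:,0])<.07)&(abs(f[:,1])<.09);print('lips',rect(C[k]))
k=(abs(f[:,0])<.045)&(abs(f[:,1]+.13)<.03)&(f[:,2]>.09)&(f[:,2]<.115);print('handle',rect(C[k]) if k.sum()>9 else 0)
im,d=snap('side');C=cloud('side',d).reshape(-1,3);C=C[np.isfinite(C[:,0])]
f=frame((.6403,.1082),.02,C);k=(abs(f[:,0])<.045)&(abs(f[:,1])<.1)
for i in range(n):
    m=k&(f[:,2]>.06+(i>0)*(.02+.04*(i-1)))&(f[:,2]<.035+.04*i+.03);print('layer',i,np.percentile(f[m],[2,98],axis=0)[:,:2].round(4).tolist(),m.sum())
E
python3 pile.py 2; python3 side.py; python3 plan.py .4592 -.2338 .08 .052
```

```text
top layer [0.6404 0.1093] [ 63.3 110.2] 0.017716711 0.11560776404237394
lips (array([0.64084418, 0.10842169]), [100.95830535888672, 148.46295166015625], np.float32(0.020650886))
handle (array([ 0.64277228, -0.01936755]), [16.43742561340332, 33.091217041015625], np.float32(0.03999838))
layer 0 [[-0.034, -0.0471], [0.0227, 0.0595]] 49
layer 1 [[-0.0343, -0.0454], [0.025, 0.0602]] 252
{np.float64(-0.255): 11, np.float64(-0.25): 12, np.float64(-0.245): 21, np.float64(-0.24): 15, np.float64(-0.235): 18, np.float64(-0.23): 25, np.float64(-0.225): 18, np.float64(-0.22): 15, np.float64(-0.215): 21, np.float64(-0.21): 20, np.float64(-0.205): 16, np.float64(-0.2): 24, np.float64(-0.195): 20, np.float64(-0.19): 23, np.float64(-0.185): 17, np.float64(-0.18): 21, np.float64(-0.175): 22, np.float64(-0.17): 19, np.float64(-0.165): 22, np.float64(-0.16): 25, np.float64(-0.155): 20, np.float64(-0.15): 23, np.float64(-0.145): 31, np.float64(-0.14): 12}
t 34.08 tcp [ 0.4591 -0.2337  0.1502] psi 0.0536 F [-0.6 -0.4 -0.1] w 0.087 q [-0.62  0.41  1.68  0.    1.05 -0.67]
slide cm [-0.01  0.01  7.02] yaw deg 0.09 tilt [-1.e-04  1.e-04 -1.e+00]
```

The tray is back at its stop with the pile aligned. Now parcel C.

Request:
{"op": "apply_moves", "data": {
  "claw": [95,95,95,0,0,0,0,0,0],
  "slide": [
    [0,0,3],
    [0,0,6],
    [0,0,6.9],
    [0,0,6.9],
    [0,0,6.9],
    [0,0,6.9],
    [0,0,6.9],
    [0,0,6.9],
    [0,0,6.9]
  ],
  "yaw": [0,0,0,0,0,0,0,0,0],
  "newtons": 12
}}

```text
time: 35.2
tool_pos: [0.4591, -0.2347, 0.0821]
ee_rot: [0.001, 0.688, 0.725, 0.0]
contact_force: [-1.4, 0.1, 6.8]
grip_width: 0.0622
```

```bash
python3 plan.py .4380 .165 .081 .052
```

```text
t 35.2 tcp [ 0.4591 -0.2347  0.0821] psi 0.0522 F [-1.4  0.1  6.8] w 0.0622 q [-0.62  0.51  1.75 -0.    0.88 -0.67]
slide cm [ 4.003e+01 -2.000e-02  7.000e-02] yaw deg 0.01 tilt [-0.0012  0.0015 -1.    ]
```

Request:
{"op": "apply_moves", "data": {
  "claw": [0,0,0,0,0,0,0,0,0,0],
  "slide": [
    [1,0,0],
    [3,0,0],
    [6.5,0,0],
    [10,0,0],
    [13.5,0,0],
    [17,0,0],
    [20.5,0,0],
    [23,0,0],
    [24.5,0,0],
    [25,0,0]
  ],
  "yaw": [0,0,0,0,0,0,0,0,0,0]
}}

```text
time: 36.45
tool_pos: [0.4465, 0.0159, 0.0821]
ee_rot: [0.001, 0.688, 0.726, 0.001]
contact_force: [0.3, -0.2, 6.9]
grip_width: 0.0622
```

Request:
{"op": "apply_moves", "data": {
  "claw": [0,0,0,0,0,0,0],
  "slide": [
    [1,0,0],
    [3.5,0,0],
    [6.5,0,0],
    [9.5,0,0],
    [12.5,0,0],
    [14.5,0,0],
    [15,0,0]
  ],
  "yaw": [0,0,0,0,0,0,0]
}}

```text
time: 37.33
tool_pos: [0.4389, 0.1661, 0.0822]
ee_rot: [0.001, 0.688, 0.726, 0.001]
contact_force: [1.2, -1.2, 7.4]
grip_width: 0.0617
```

```bash
python3 plan.py .4373 .1755 .081 .052;python3 side.py
```

```text
t 37.33 tcp [0.4389 0.1661 0.0822] psi 0.0537 F [ 1.2 -1.2  7.4] w 0.0617 q [ 0.2   0.44  1.88 -0.    0.82  0.15]
slide cm [ 0.94 -0.11  0.12] yaw deg 0.1 tilt [ 2.0e-04  3.3e-03 -1.0e+00]
{np.float64(0.17): 7, np.float64(0.175): 18, np.float64(0.18): 7, np.float64(0.19): 10, np.float64(0.195): 22, np.float64(0.2): 22, np.float64(0.205): 38, np.float64(0.21): 37, np.float64(0.215): 32, np.float64(0.22): 36, np.float64(0.225): 32, np.float64(0.23): 40, np.float64(0.235): 30, np.float64(0.24): 36, np.float64(0.245): 36, np.float64(0.25): 37, np.float64(0.255): 48}
```

Request:
{"op": "apply_moves", "data": {
  "claw": [0,0,0,0,0,0],
  "slide": [
    [0.4,0,0],
    [0.8,0,0],
    [1.0,0,0],
    [1.2,0,0],
    [1.4,0,0],
    [1.4,0,0]
  ],
  "yaw": [0,0,0,0,0,0]
}}

```text
time: 38.12
tool_pos: [0.4377, 0.1767, 0.0819]
ee_rot: [0.002, 0.688, 0.726, -0.001]
contact_force: [0.9, -13.4, 7.5]
grip_width: 0.0619
```

```bash
python3 plan.py .4373 .1755 .081 .052;python3 side.py
```

```text
t 38.12 tcp [0.4377 0.1767 0.0819] psi 0.053 F [  0.9 -13.4   7.5] w 0.0619 q [ 0.22  0.44  1.87 -0.01  0.83  0.17]
slide cm [-0.11 -0.04  0.09] yaw deg 0.06 tilt [-3.7e-03  9.0e-04 -1.0e+00]
{np.float64(0.18): 2, np.float64(0.185): 16, np.float64(0.19): 17, np.float64(0.195): 1, np.float64(0.2): 3, np.float64(0.205): 20, np.float64(0.21): 25, np.float64(0.215): 34, np.float64(0.22): 35, np.float64(0.225): 38, np.float64(0.23): 33, np.float64(0.235): 41, np.float64(0.24): 33, np.float64(0.245): 34, np.float64(0.25): 34, np.float64(0.255): 37, np.float64(0.26): 42, np.float64(0.265): 38}
```

Request:
{"op": "apply_moves", "data": {
  "claw": [0,0,0,0,0,0,0,0,0],
  "slide": [
    [-0.2,0,0],
    [-0.2,0,0],
    [-0.2,0,0],
    [-0.2,0,-1],
    [-0.2,0,-4],
    [-0.2,0,-8],
    [-0.2,0,-12],
    [-0.2,0,-12],
    [-0.2,0,-12]
  ],
  "yaw": [0,0,0,0,0,0,0,0,0],
  "newtons": 25
}}

```text
time: 39.3
tool_pos: [0.4362, 0.1768, 0.2003]
ee_rot: [-0.001, 0.688, 0.725, -0.001]
contact_force: [0.4, -0.4, -2.0]
grip_width: 0.0615
```

```bash
python3 plan.py .6403 .1084 .20 .02; python3 pile.py 2
```

```text
t 39.3 tcp [0.4362 0.1768 0.2003] psi 0.0521 F [ 0.4 -0.4 -2. ] w 0.0615 q [ 0.22  0.28  1.72 -0.    1.14  0.17]
slide cm [-7.890e+00  2.002e+01 -1.000e-02] yaw deg 1.84 tilt [-4.e-04 -2.e-03 -1.e+00]
top layer [0.6401 0.1093] [ 63.8 110.7] 0.025021851 0.11533149778756058
lips (array([0.64080237, 0.10831749]), [101.64140319824219, 148.21224975585938], np.float32(0.020877765))
handle (array([ 0.64277356, -0.01936341]), [16.97275733947754, 33.08114242553711], np.float32(0.040099196))
layer 0 [[-0.0344, -0.0293], [0.024, 0.0596]] 43
layer 1 [[-0.0344, -0.0159], [0.0261, 0.0607]] 210
```

Request:
{"op": "apply_moves", "data": {
  "claw": [0,0,0,0,0,0,0,0],
  "slide": [
    [-1.2,3,0],
    [-2.7,7,0],
    [-4.3,11,0],
    [-5.8,15,0],
    [-7.2,18.5,0],
    [-7.9,20.1,0],
    [-7.9,20.1,0],
    [-7.9,20.1,0]
  ],
  "yaw": [0.4,0.8,1.2,1.5,1.8,1.8,1.8,1.8]
}}

```text
time: 40.4
tool_pos: [0.6409, 0.109, 0.2]
ee_rot: [-0.001, 0.7, 0.714, -0.001]
contact_force: [-1.1, -0.5, -2.6]
grip_width: 0.062
```

```bash
python3 plan.py .6403 .1084 .146 .02
```

```text
t 40.4 tcp [0.6409 0.109  0.2   ] psi 0.021 F [-1.1 -0.5 -2.6] w 0.062 q [0.05 0.6  1.2  0.   1.34 0.03]
slide cm [-0.06 -0.05  5.4 ] yaw deg 0.06 tilt [ 0.     -0.0027 -1.    ]
```

Request:
{"op": "apply_moves", "data": {
  "claw": [0,0,0,0,0,0,0],
  "slide": [
    [0,0,2],
    [0,0,4],
    [0,-0.05,5],
    [0,-0.05,5.4],
    [0,-0.05,5.4],
    [0,-0.05,5.4],
    [0,-0.05,5.4]
  ],
  "yaw": [0,0,0,0,0,0,0]
}}

```text
time: 41.28
tool_pos: [0.6417, 0.1087, 0.1478]
ee_rot: [0.0, 0.7, 0.714, 0.0]
contact_force: [0.3, 0.3, -2.8]
grip_width: 0.0619
```

```bash
python3 plan.py .6403 .1084 .1425 .02
```

```text
t 41.27 tcp [0.6417 0.1087 0.1478] psi 0.0208 F [ 0.3  0.3 -2.8] w 0.0619 q [ 0.05  0.65  1.27 -0.    1.22  0.03]
slide cm [-0.02 -0.14  0.53] yaw deg 0.04 tilt [-1.e-04  1.e-03 -1.e+00]
```

Request:
{"op": "apply_moves", "data": {
  "claw": [0,0,0,0,0],
  "slide": [
    [0,-0.05,0.1],
    [0,-0.05,0.2],
    [0,-0.05,0.3],
    [0,-0.05,0.3],
    [0,-0.05,0.3]
  ],
  "yaw": [0,0,0,0,0]
}}

```text
time: 41.9
tool_pos: [0.641, 0.1086, 0.1442]
ee_rot: [0.0, 0.7, 0.714, -0.0]
contact_force: [-0.0, -0.0, -3.1]
grip_width: 0.0621
```

```bash
python3 plan.py .6403 .1084 .1425 .02
```

```text
t 41.9 tcp [0.641  0.1086 0.1442] psi 0.0208 F [-0.  -0.  -3.1] w 0.0621 q [ 0.05  0.65  1.28 -0.    1.22  0.03]
slide cm [-0.02 -0.07  0.17] yaw deg 0.04 tilt [-1.e-04 -0.e+00 -1.e+00]
```

Request:
{"op": "apply_moves", "data": {
  "claw": [0,0,0,0],
  "slide": [
    [0,-0.05,0.1],
    [0,-0.05,0.2],
    [0,-0.05,0.2],
    [0,-0.05,0.2]
  ],
  "yaw": [0,0,0,0]
}}

```text
time: 42.4
tool_pos: [0.6405, 0.1086, 0.1422]
ee_rot: [0.0, 0.7, 0.714, -0.0]
contact_force: [-0.3, 0.7, -2.4]
grip_width: 0.062
```

```bash
python3 plan.py .6403 .1084 .1425 .02
```

```text
t 42.4 tcp [0.6405 0.1086 0.1422] psi 0.0208 F [-0.3  0.7 -2.4] w 0.062 q [ 0.05  0.65  1.28 -0.    1.21  0.03]
slide cm [-0.02 -0.02 -0.03] yaw deg 0.04 tilt [-1.e-04  0.e+00 -1.e+00]
```

Request:
{"op": "apply_moves", "data": {
  "claw": [0,0,0],
  "slide": [
    [0,0,0.1],
    [0,0,0.1],
    [0,0,0.1]
  ],
  "yaw": [0,0,0]
}}

```text
time: 42.78
tool_pos: [0.6405, 0.1087, 0.142]
ee_rot: [0.0, 0.7, 0.714, 0.0]
contact_force: [-2.7, 0.4, 5.9]
grip_width: 0.0619
```

Request:
{"op": "apply_moves", "data": {
  "claw": [0,60,90,90,90,90,90,90,90],
  "slide": [
    [0,0,-0.05],
    [0,0,-0.05],
    [0,0,-0.05],
    [0,0,-0.05],
    [0,0,-0.05],
    [0,0,-0.05],
    [0,0,-2],
    [0,0,-5],
    [0,0,-5]
  ],
  "yaw": [0,0,0,0,0,0,0,0,0]
}}

```text
time: 43.9
tool_pos: [0.6418, 0.1087, 0.1938]
ee_rot: [0.002, 0.7, 0.714, 0.002]
contact_force: [-0.0, -0.6, -0.7]
grip_width: 0.0824
```

```bash
python3 plan.py .55 -.12 .20 .02
```

```text
t 43.9 tcp [0.6418 0.1087 0.1938] psi 0.0208 F [-0.  -0.6 -0.7] w 0.0824 q [ 0.05  0.61  1.21 -0.    1.32  0.03]
slide cm [-22.68  -9.65  -0.68] yaw deg 0.04 tilt [ 1.0e-04  5.4e-03 -1.0e+00]
```

Request:
{"op": "apply_moves", "data": {
  "claw": [90,80,60,60,60,60,60],
  "slide": [
    [-3,-1.5,-1],
    [-8,-4,-1],
    [-13,-6,-1],
    [-18,-8,-1],
    [-22.7,-9.6,-1],
    [-22.7,-9.6,-1],
    [-22.7,-9.6,-1]
  ],
  "yaw": [0,0,0,0,0,0,0]
}}

```text
time: 44.78
tool_pos: [0.549, -0.1199, 0.2005]
ee_rot: [-0.001, 0.7, 0.714, -0.0]
contact_force: [0.2, 0.7, -0.1]
grip_width: 0.0551
```

```bash
python3 pile.py 3; python3 plan.py .6428 -.0194 .20 .02; f=$(ls -t pics/pile_3*|head -1); python3 - <<E
import cv2
i=cv2.imread('$f')[150:310,150:420];cv2.imwrite('pics/z2.png',cv2.resize(i,None,fx=2.9,fy=2.9,interpolation=cv2.INTER_CUBIC))
E
```

```text
top layer [0.6402 0.1097] [ 63.9 110.6] 0.015239113 0.15530973056443687
lips (array([0.64013989, 0.1084758 ]), [101.91150665283203, 148.646240234375], np.float32(0.020169549))
handle (array([ 0.64242993, -0.01934808]), [15.877923011779785, 33.08430480957031], np.float32(0.05891759))
layer 0 [[-0.0345, -0.0462], [0.0313, 0.0653]] 37
layer 1 [[-0.0344, -0.0461], [0.0253, 0.0601]] 256
layer 2 [[-0.0344, -0.0437], [0.0271, 0.0606]] 261
t 44.88 tcp [ 0.5494 -0.1191  0.2008] psi 0.0222 F [-0.3 -0.1 -0. ] w 0.0553 q [-0.35  0.44  1.48  0.    1.22 -0.37]
slide cm [9.76 9.56 0.08] yaw deg 0.12 tilt [ 4.e-04 -4.e-04 -1.e+00]
```

View pics/z2.png

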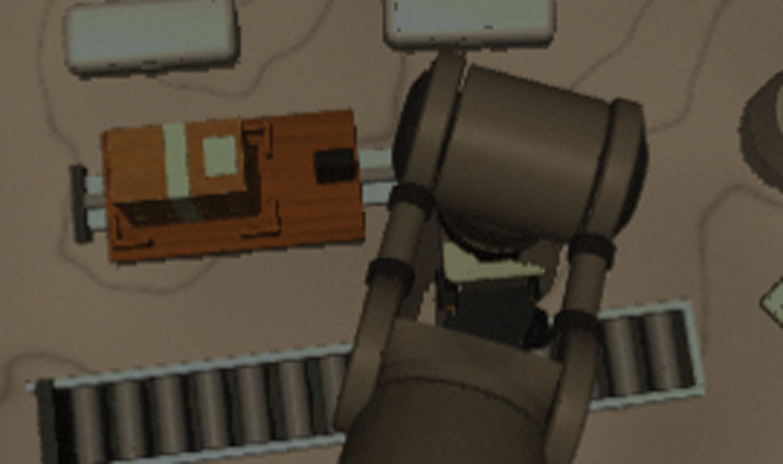

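The three parcels are aligned within about 1 mm. Now I'll grip the handle and slide the loaded tray home gently.

Request:
{"op": "apply_moves", "data": {
  "claw": [60,60,60,60,60,60],
  "slide": [
    [3,3,0],
    [7,7,0],
    [9.7,9.6,0],
    [9.7,9.6,0],
    [9.7,9.6,0],
    [9.7,9.6,0]
  ],
  "yaw": [0.1,0.1,0.1,0.1,0.1,0.1]
}}

```text
time: 45.62
tool_pos: [0.6426, -0.0218, 0.2013]
ee_rot: [-0.0, 0.701, 0.714, -0.0]
contact_force: [-0.3, 0.8, 0.4]
grip_width: 0.0549
```

```bash
python3 plan.py .6428 -.0194 .09 .02
```

```text
t 45.62 tcp [ 0.6426 -0.0218  0.2013] psi 0.0185 F [-0.3  0.8  0.4] w 0.0549 q [-0.15  0.59  1.22 -0.    1.33 -0.17]
slide cm [ 0.24  0.03 11.13] yaw deg -0.09 tilt [-2.e-04 -3.e-04 -1.e+00]
```

Request:
{"op": "apply_moves", "data": {
  "claw": [60,60,60,60,0,0,0,0,0,0],
  "slide": [
    [0.1,0,4],
    [0.1,0,8],
    [0.1,0,11],
    [0.1,0,11.1],
    [0.1,0,11.1],
    [0.1,0,11.1],
    [0.1,0,11.1],
    [0.1,0,11.1],
    [0.1,0,11.1],
    [0.1,0,11.1]
  ],
  "yaw": [0,0,0,0,0,0,0,0,0,0],
  "newtons": 30
}}

```text
time: 46.88
tool_pos: [0.6435, -0.0203, 0.0906]
ee_rot: [0.0, 0.7, 0.714, 0.0]
contact_force: [-0.9, -1.0, 2.4]
grip_width: 0.0159
```

Request:
{"op": "apply_moves", "data": {
  "claw": [0,0,0,0,0,0,0,0,0,0],
  "slide": [
    [-0.2,0,0],
    [-0.6,0,0],
    [-1.2,0,0],
    [-1.9,0,0],
    [-2.6,0,0],
    [-3.3,0,0],
    [-4,0,0],
    [-4.6,0,0],
    [-5,0,0],
    [-5.2,0,0]
  ],
  "yaw": [0,0,0,0,0,0,0,0,0,0]
}}

```text
time: 48.12
tool_pos: [0.6446, -0.0731, 0.0906]
ee_rot: [0.001, 0.701, 0.714, 0.0]
contact_force: [2.2, 0.7, 4.8]
grip_width: 0.0158
```

```bash
python3 plan.py .6460 -.179 .09 .02
```

```text
t 48.12 tcp [ 0.6446 -0.0731  0.0906] psi 0.0185 F [2.2 0.7 4.8] w 0.0158 q [-0.23  0.7   1.34 -0.    1.1  -0.25]
slide cm [-10.59  -0.05   0.07] yaw deg -0.09 tilt [-4.0e-04  1.3e-03 -1.0e+00]
```

Request:
{"op": "apply_moves", "data": {
  "claw": [0,0,0,0,0,0,0,0,0,0],
  "slide": [
    [-0.4,0,0],
    [-1.1,0,0],
    [-2,0,0],
    [-2.9,0,0],
    [-3.8,0,0],
    [-4.7,0,0],
    [-5.6,0,0],
    [-6.4,0,0],
    [-7,0,0],
    [-7.3,0,0]
  ],
  "yaw": [0,0,0,0,0,0,0,0,0,0]
}}

```text
time: 49.38
tool_pos: [0.6461, -0.1462, 0.0906]
ee_rot: [0.001, 0.701, 0.714, 0.0]
contact_force: [3.0, 1.4, 4.9]
grip_width: 0.0159
```

```bash
python3 plan.py .6460 -.179 .09 .02; python3 pile.py 3 -0.017
```

```text
t 49.38 tcp [ 0.6461 -0.1462  0.0906] psi 0.0185 F [3.  1.4 4.9] w 0.0159 q [-0.34  0.72  1.29  0.    1.13 -0.36]
slide cm [-3.28 -0.07  0.06] yaw deg -0.08 tilt [-6.0e-04  1.6e-03 -1.0e+00]
top layer [ 0.6426 -0.0164] [ 63.1 109.6] 0.018625418 0.15538484243695327
lips (array([ 0.64286322, -0.01660412]), [100.4062728881836, 145.66802978515625], np.float32(0.018230936))
handle 0
layer 0 [[-0.0344, -0.0982], [0.027, -0.0652]] 28
layer 1 [[-0.034, -0.0955], [0.0279, -0.0651]] 143
layer 2 [[-0.0344, -0.097], [0.0261, -0.065]] 145
```

Request:
{"op": "apply_moves", "data": {
  "claw": [0,0,0,0,0,0,0,0,0],
  "slide": [
    [-0.4,0,0],
    [-0.9,0,0],
    [-1.4,0,0],
    [-1.9,0,0],
    [-2.4,0,0],
    [-2.8,0,0],
    [-3.1,0,0],
    [-3.4,0,0],
    [-3.5,0,0]
  ],
  "yaw": [0,0,0,0,0,0,0,0,0]
}}

```text
time: 50.6
tool_pos: [0.6467, -0.1804, 0.0906]
ee_rot: [0.0, 0.7, 0.714, 0.001]
contact_force: [3.6, 4.8, 6.0]
grip_width: 0.0163
```

```bash
python3 plan.py .6460 -.179 .09 .02
```

```text
t 50.6 tcp [ 0.6467 -0.1804  0.0906] psi 0.0188 F [3.6 4.8 6. ] w 0.0163 q [-0.39  0.74  1.26  0.    1.14 -0.41]
slide cm [ 0.14 -0.07  0.06] yaw deg -0.07 tilt [ 3.0e-04  1.6e-03 -1.0e+00]
```

Request:
{"op": "apply_moves", "data": {
  "claw": [0,0,0,0,0],
  "slide": [
    [-0.1,0,0],
    [-0.3,0,0],
    [-0.4,0,0],
    [-0.5,0,0],
    [-0.5,0,0]
  ],
  "yaw": [0,0,0,0,0]
}}

```text
time: 51.22
tool_pos: [0.6467, -0.1805, 0.0906]
ee_rot: [-0.002, 0.7, 0.714, 0.002]
contact_force: [2.5, 17.2, 8.0]
grip_width: 0.0159
```

```bash
python3 plan.py .6460 -.179 .09 .02
```

```text
t 51.23 tcp [ 0.6467 -0.1805  0.0906] psi 0.0204 F [ 2.5 17.2  8. ] w 0.0159 q [-0.39  0.74  1.26  0.01  1.15 -0.41]
slide cm [ 0.15 -0.07  0.06] yaw deg 0.02 tilt [ 6.7e-03  3.0e-04 -1.0e+00]
```

Firm stop at home: 17 N with no further motion. Relieve the force, release and withdraw upward.

Request:
{"op": "apply_moves", "data": {
  "claw": [0,0,40,60,60,60,60,60,60,60],
  "slide": [
    [0.3,0,0],
    [0.45,0,0],
    [0.45,0,0],
    [0.45,0,0],
    [0.45,0,0],
    [0.45,0,0],
    [0.45,0,-3],
    [0.45,0,-7],
    [0.45,0,-12],
    [0.45,0,-16]
  ],
  "yaw": [0,0,0,0,0,0,0,0,0,0]
}}

```text
time: 52.48
tool_pos: [0.6462, -0.1809, 0.2524]
ee_rot: [0.001, 0.7, 0.714, 0.0]
contact_force: [0.7, 0.3, -0.3]
grip_width: 0.0549
```

Request:
{"op": "apply_moves", "data": {
  "claw": [60,60,60,60,60,60,60,60,60],
  "slide": [
    [-2,-4,0],
    [-4,-9,0],
    [-7,-14,0],
    [-10,-18,0],
    [-13,-22,0],
    [-16,-25,0],
    [-16,-25,0],
    [-16,-25,0],
    [-16,-25,0]
  ],
  "yaw": [0,0,0,0,0,0,0,0,0]
}}

```text
time: 53.6
tool_pos: [0.4, -0.3448, 0.2502]
ee_rot: [-0.0, 0.7, 0.714, 0.0]
contact_force: [-0.9, -0.3, 0.3]
grip_width: 0.0551
```

```bash
python3 pile.py 3 -0.052; python3 - <<'E'
from meas import *
im,d=snap('top','end.png');C=cloud('top',d)
snap('side','ends.png')
for l in ['bowl','carabiner','remote','case0','vase']:
    for o in nets.cut_out('top',l)[:2]:
        if o['p']<.4: continue
        p=C[o['mask']&(d>0)];zt=np.percentile(p[:,2],90);print(l,round(o['p'],2),rect(p[p[:,2]>zt-.012]))
E
```

```text
top layer [ 0.6432 -0.0504] [ 63.3 109.7] 0.01526297 0.1557458066499633
lips (array([ 0.64330688, -0.05139692]), [101.07833862304688, 147.8806610107422], np.float32(0.014451094))
handle (array([ 0.64633118, -0.17934207]), [16.525802612304688, 33.3444938659668], np.float32(0.015563045))
layer 0 [[-0.0321, -0.0996], [0.0031, -0.0978]] 3
layer 1 [[-0.0252, -0.0999], [0.0142, -0.0984]] 10
layer 2 [[-0.0337, -0.0999], [0.0032, -0.0975]] 9
bowl 0.82 (array([0.65307996, 0.44813831]), [145.7437286376953, 147.73580932617188], np.float32(-0.0808456))
carabiner 0.88 (array([0.49430807, 0.41151453]), [52.17983627319336, 90.60213470458984], np.float32(-0.80116886))
carabiner 0.47 (array([ 0.61254041, -0.03057333]), [1.7067734003067017, 59.221397399902344], np.float32(0.024673648))
remote 0.64 (array([ 0.49928134, -0.40284833]), [7.057126522064209, 11.446233749389648], np.float32(-0.91509455))
case0 0.64 (array([0.79048767, 0.14093008]), [67.54354858398438, 157.61106872558594], np.float32(0.015499209))
case0 0.62 (array([ 0.79054376, -0.15633951]), [67.24559020996094, 158.77708435058594], np.float32(-0.041352544))
vase 0.66 (array([ 0.64298407, -0.05161093]), [63.65092468261719, 107.42635345458984], np.float32(0.027502323))
vase 0.64 (array([ 0.65357684, -0.45501062]), [56.710514068603516, 58.105918884277344], np.float32(1.0212662))
```

View pics/end.png

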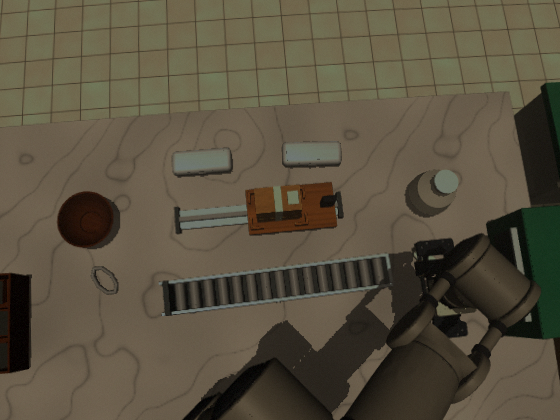

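View pics/ends.png

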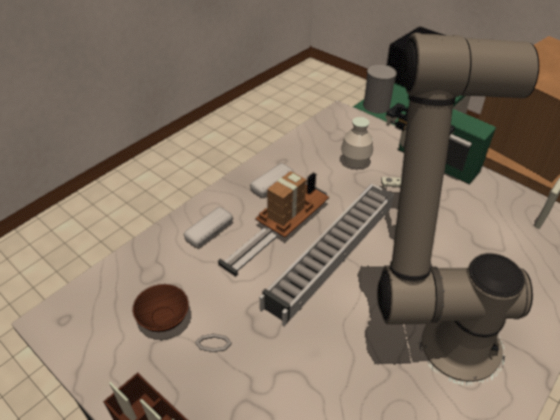

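The tray travelled 160 mm from the loading stop, so it is fully home (handle at pixel (328,201)). The pile is square on it (278,202). The lane is empty and the bystanders are in place.

```bash
python3 -c "
from h import *
print(hand_in())"
```

```text
the job is handed in; nothing more can be done
None
```

The job is done and handed in at about 54 s of the 208 s allowed. All three parcels are in one pile on the tray, and the tray is fully home.

**What I did:** I slid the tray to its loading stop. I then rolled A, B and C in turn against the end stop, feeling 11–13 N of contact each time. Each parcel was lifted there and stacked on the tray, and then the loaded tray was slid home.

**Last checks:**
- **Tray:** it moved 160 mm from the loading stop, the full travel, and met a firm stop at 17 N with no further motion.
- **Pile:** the top parcel is within about 1 mm of the middle of the tray and within about 0.01 rad of the rail direction. Before the final slide, the side camera showed all three layers lined up. Afterwards the gripper and the angle left too few side readings to measure the lower layers again, but the pictures show the pile straight.
- **Surroundings:** the lane is empty. The bowl, carabiner, both cases and the vase measured within about 3 mm of where they started. The arm hid most of the remote in the last top picture, so I only saw it by eye in the side picture, looking in place.

**What went wrong:** After B was placed, the tray and pile had slid about 10 mm off the loading stop. I never found the cause; the announced knock to parcel A is one possibility. I pushed the tray back against the stop before taking C, and the pile stayed aligned.

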